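Fill the craft-ball jar through the swing funnel and close it

ROBOT

A 6-joint arm with a two-finger parallel gripper is mounted at the origin on the work surface. World frame = base frame: x ahead of the robot, y to its left, z up, the work surface at z = 0. Lengths are in mm, angles in rad, forces in N, time in s.
With the tool pointing down it reaches from about 350 to 975 mm from the base axis. Payload 4.9 kg.
Tool frame: the origin (TCP) lies on the centre line of the jaws, within the pads' length; the fingertips stand 8 mm ahead of it and the grasp point (between the pads) lies 11 mm behind it; z points along the fingers, y is the direction in which the jaws open and shut (so a half turn about z gives the same grasp; the last joint's range is limited). The gripper opens to 85 mm and grips with 20 to 120 N. Pads are 22 mm wide; open, the fingers measure 114 mm over their backs; the gripper's body (76 mm by 85 mm) begins 54 mm behind the grasp point. The pads swing forward as they close: fully open they stand 13 mm farther back than shut.
Start: joints at [1.188, 0.053, 1.613, -0, 1.476, -0.119], TCP at [162.96, 603.362, 205.204] pointing down, gripper open.
Joint ranges: [-3.01, 3.01], [-1.01, 2.22], [0.06, 2.58], [-1.02, 4.17], [0.09, 2.62], [-3.14, 3.14]. Speed limits (rad/s): [2.57, 2.57, 3.14, 3.14, 3.14, 3.14].

INTERFACE

Orientations are given as a 3x3 rotation matrix whose columns are the frame's x, y, z axes.
In Python, from plant import status, camera, manip gives the robot as it stands.
- The arm moves only by the tool send_rows, never from a script. Its argument "rows" is a list that holds one entry, the list of rows, each a list of 7 numbers: the turn, a rotation vector about the world's x, y, z in rad, then the shift along the world's x, y, z in mm, then the finger opening in mm, from 0 to 85.4. In form: [[[wx, wy, wz, x, y, z, claw], ...]]. A call has 1 to 20 rows; each row shifts and turns the commanded pose from where the row before left it; what a row does not reach is not made up. A row lasts 1/8 s, in which the tool goes at most 62.5 mm and 10.7 degrees, less where a joint would pass 70% of its speed; a pose out of reach is approached as far as the arm can. A call is refused whole if a number of a shift passes 62.5 or a number of a turn 0.188, either way. A call with a gripper value outside its range is refused whole. The fingers move at their own pace and stop on an object; "grip_force" is the grip in N (left out, the last holds). Time passes only in rows, so rows that do not move let the fingers close. It gives the time, the measured TCP pose, the force and the opening at its end, in the units of the state.
- status.sense(): the state, without advancing time (a new reading comes with each control period).
- camera(name): name is "side" or "top" or "wrist"; returns a dict with "frame" (400x640x3 uint8, red, green, blue), "mtx" (3x3 intrinsics, pixels), "dist" ([k1, k2, p1, p2, k3] as OpenCV has them; the pictures are not rectified), "extrinsics" (4x4, takes a point from camera to world coordinates). Camera axes: x right, y up, looking along -z (the intrinsics and any distortion apply to the point x, -y, -z); pixel columns grow to the right and rows downward; lengths in mm; the calibration is good to about 2 mm. A picture is of the moment at which its call begins. There is no depth.
- manip.hand_in(): hands the job in, once; it reports no verdict.
The state is a dict: "clock": time; "joints": joint angles; "dq": joint speeds; "joint_torque": joint torques, N m; "ee_pos": TCP position; "tcp_rot": TCP orientation; "ft_force": force on the tool from outside, world axes, zero at the start; "wrist_torque": the same for the moment, N m; "gripper_width": opening from 0.0 (shut) to 1.0 (fully open).
Only numpy, scipy, OpenCV 4.12 (cv2) and the standard library are available. Lean on these libraries where they do the work, as an engineer would, in place of code of your own. Each camera call takes 0.05 s, during which the arm holds its last target.

TASK

Swing the steel funnel of the filling stand fully over the open clear jar, as far as its stop, pour all six wooden balls from the scoop through it into the jar, and stand the empty scoop upright on the bench again. Then swing the funnel well aside again, about as far as it was parked, and put the wooden lid squarely on the jar. Leave the jar standing in its place and do not shove the other things on the bench.

Things in the scene. Friction and masses are not known exactly. Their poses are not given: they have to be found in the camera images.
- swing (a joint): Hinge (vertical, on the steel post) of the funnel's swing arm. 0 rad = at its stop with the funnel exactly over the jar; it grows anticlockwise seen from above, to a stop at 2.2 rad; parked at the start at 1.4 to 1.9. It has a little friction (about 0.12 N m, some 2 N at the knob) and stays where it is left.
- post_axis (a point): Point on the hinge axis of the post, 142 mm above the bench. The post (22 mm thick) stands on the filling stand's wooden base board (285 x 130 x 12 mm), 180 mm behind the jar's axis; the hub on it (34 mm wide) ends 144 mm above the bench. The stand is fixed to the bench. This frame's x axis points level from the jar to the post, y level to the left of that, z up.
- funnel_knob (a point): Upright black round knob on the swing arm for moving it, 16 mm in diameter, free from the arm's top (139 mm above the bench) to 188 mm; this point is on its axis 168 mm above the bench, 65 mm from the post's axis on the line from post to funnel, the funnel's rim beginning 45 mm farther out.
- funnel_mouth (a point): Centre of the open top of the wide steel funnel, level with its rim, 166 mm above the bench, 180 mm from the post's axis. Rim 140 mm across; cone 46 mm deep, then a spout 12 mm long, 57 mm inside width, ending 108 mm above the bench, 6 mm above the jar's rim.
- jar_floor (a point): Centre of the inner floor of the clear round jar (72 mm outside, 64 mm inside, 90 mm tall, about 0.3 kg, loose), which stands in a shallow 6 mm high wooden ring on the stand's base board. z is up along the jar.
- jar_rim (a point): Centre of the jar's open mouth, level with its rim, 102 mm above the bench.
- scoop_grip (a point): Grasp point in the upright wooden grip at the back of the aluminium scoop. Grip 18 mm thick (along the scoop's x) by 44 mm wide (y), its top 108 mm above the scoop's underside; this point is on its centre line 82 mm above the underside. Frame of the scoop: x points from the mouth back to the grip, z up. Scoop body 125 mm long, 70 mm wide, side walls 38 mm high, back wall 45 mm; about 0.25 kg empty; its CoM lies about 50 mm in front of the grip.
- scoop_lip (a point): Middle of the scoop's open front edge, where the balls roll out: 133 mm in front of the grip's centre line (towards -x of the scoop) and 11 mm above the underside. The last 33 mm of the floor rise at 15 degrees to this edge, keeping the balls in while the scoop is level; the balls roll out once the mouth dips by more than about 20 degrees, all of them by about 40.
- scoop: The whole scoop; origin on its underside, 64 mm in front of the grip's centre line, z up.
- lid_knob (a point): Point on the axis of the round knob (28 mm in diameter, 42 mm tall) of the wooden lid, 45 mm above the lid's underside. Lid: disc 78 mm wide, 10 mm thick, its own underside 10 mm above the lowest face; below it a plug 52 mm wide and 10 mm deep that drops loosely into the jar. Seated, this point is 35 mm above the jar's rim. z is up.
- lid: The whole lid, about 0.09 kg; origin at the centre of the plug's underside, z up.
- jar: The whole jar; origin at the centre of its underside, z up.
- hammer: Bystander: claw hammer 260 mm long lying flat, origin under its middle.
- screwdriver: Bystander: screwdriver 200 mm long lying flat, origin under its middle.
- brush: Bystander: flat paint brush 200 mm long lying flat, origin under its middle.
- sander: Bystander: cork sanding block 110 x 65 x 35 mm, origin under its middle.
- tin: Bystander: closed round tin 80 mm wide, 100 mm tall, origin under its middle.
- ball0_center (a point): Centre of wooden ball 1 of six, 26 mm in diameter, 12 g; all six lie in the scoop at the start.
- ball1_center (a point): Centre of wooden ball 2 of six, 26 mm in diameter, 12 g; all six lie in the scoop at the start.
- ball2_center (a point): Centre of wooden ball 3 of six, 26 mm in diameter, 12 g; all six lie in the scoop at the start.
- ball3_center (a point): Centre of wooden ball 4 of six, 26 mm in diameter, 12 g; all six lie in the scoop at the start.
- ball4_center (a point): Centre of wooden ball 5 of six, 26 mm in diameter, 12 g; all six lie in the scoop at the start.
- ball5_center (a point): Centre of wooden ball 6 of six, 26 mm in diameter, 12 g; all six lie in the scoop at the start.

How it is judged (in metres and radians):
On the way, in this order (a step that is already met when the one before it is completed fails the run):
1. the funnel is swung home over the jar (value of joint swing below 0.05 rad), for 0.2 s.
2. all six balls have gone through the funnel into the jar (horizontal distance between each of ball0_center, ball1_center, ball2_center, ball3_center, ball4_center, ball5_center and jar_floor below 0.03 m and z of ball0_center in the frame of jar_floor between 0 and 0.085 m and z of ball1_center in the frame of jar_floor between 0 and 0.085 m and z of ball2_center in the frame of jar_floor between 0 and 0.085 m and z of ball3_center in the frame of jar_floor between 0 and 0.085 m and z of ball4_center in the frame of jar_floor between 0 and 0.085 m and z of ball5_center in the frame of jar_floor between 0 and 0.085 m and value of joint swing below 0.12 rad), for 0.2 s.
3. the empty scoop stands upright on the bench, let go (angle between scoop_grip's own z axis and vertical below 0.1 rad and height (world z) of scoop_grip between 0.075 and 0.09 m and linear speed of scoop below 0.02 m/s and contact force between the fingers and scoop below 0.05 N), for 0.2 s.
4. the funnel is swung well aside again (value of joint swing above 0.9 rad), for 0.2 s.
At the end, for the whole second after the job is handed in: All six balls in the jar; lid flat on the rim (9 mm off centre, 3 mm in height, 0.08 rad at most); jar upright, within 10 mm of its start; funnel at least 0.9 rad aside; scoop upright on the bench (within 0.1 rad); all released and at rest (horizontal distance between each of ball0_center, ball1_center, ball2_center, ball3_center, ball4_center, ball5_center and jar_floor below 0.03 m and z of ball0_center in the frame of jar_floor between 0 and 0.085 m and z of ball1_center in the frame of jar_floor between 0 and 0.085 m and z of ball2_center in the frame of jar_floor between 0 and 0.085 m and z of ball3_center in the frame of jar_floor between 0 and 0.085 m and z of ball4_center in the frame of jar_floor between 0 and 0.085 m and z of ball5_center in the frame of jar_floor between 0 and 0.085 m and angle between scoop_grip's own z axis and vertical below 0.1 rad and height (world z) of scoop_grip between 0.075 and 0.09 m and linear speed of each of scoop, lid below 0.02 m/s and value of joint swing above 0.9 rad and horizontal distance between lid_knob and jar_rim below 0.009 m and z of lid_knob in the frame of jar_rim between 0.032 and 0.038 m and angle between lid's own z axis and vertical below 0.08 rad and angle between jar's own z axis and vertical below 0.05 rad and distance of jar from where it was at the start of the episode below 0.01 m and velocity of joint swing between -0.05 and 0.05 rad/s); the robot touches nothing.
It fails at once if the jar is tipped or lifted out of its ring (angle between jar's own z axis and vertical above 0.3 rad or distance of jar from where it was at the start of the episode above 0.03 m).
It fails at once if a bystander is shoved more than 40 mm (distance of any of hammer, screwdriver, brush, sander, tin from where it was at the start of the episode above 0.04 m).
It also fails if it takes over 72 s, if anything falls off the work surface, if the arm or the gripper's body presses on something with over 40 N, if the wrist force passes 120 N, or if a joint passes its speed limit or range.

## Working session

There is one attempt and no reset: what is moved stays moved. The work goes in short steps, Python scripts to look and compute and a tool call to move; the robot and the scene stay as the last step left them, time stands still between calls to the robot, and variables do not carry over. Pictures are saved under pics/ and viewed, and the job is handed in when it is done.

Besides the shell and the picture viewer there is one more tool, called after ">>>" as name(argument=value, ...) on one line, values as JSON. send_rows: Moves the arm, as the interface text tells. Its arguments: {"type":"object","properties":{"rows":{"type":"array"},"grip_force":{"type":"number"}},"required":["rows"]}

```bash
mkdir -p pics; ls; python3 - <<'E'
from plant import status, camera
import cv2,numpy as np
np.set_printoptions(precision=3,suppress=True)
print(status.sense())
for n in ["side","top","wrist"]:
    c=camera(n); cv2.imwrite(f"pics/a_{n}.png",c["frame"][:,:,::-1]); print(n,c["mtx"],c["dist"],c["extrinsics"])
E
```

```text
pics
{'clock': 0.0, 'joints': array([ 1.188,  0.053,  1.614,  0.   ,  1.476, -0.119]), 'dq': array([-0.001, -0.003, -0.   ,  0.   ,  0.001,  0.   ]), 'joint_torque': array([  0.001, -39.369, -37.017,  -0.   ,   0.007,  -0.   ]), 'ee_pos': array([162.718, 602.746, 203.964]), 'tcp_rot': array([[-0.965,  0.261, -0.001],
       [ 0.261,  0.965, -0.002],
       [ 0.   , -0.002, -1.   ]]), 'ft_force': array([-0.051, -0.828, -0.655]), 'wrist_torque': array([-0.048,  0.025,  0.036]), 'gripper_width': 0.9986554329499143}
side [[504.153   0.    318.455]
 [  0.    504.153 204.934]
 [  0.      0.      1.   ]] [0.035 0.    0.    0.    0.   ] [[    0.908     0.251    -0.335    30.868]
 [   -0.418     0.497    -0.761 -1087.911]
 [   -0.025     0.831     0.556   910.229]
 [    0.        0.        0.        1.   ]]
top [[381.393   0.    324.493]
 [  0.    381.393 203.982]
 [  0.      0.      1.   ]] [0.003 0.    0.    0.    0.   ] [[  -0.028    0.988   -0.152  337.585]
 [  -0.999   -0.031   -0.014   -8.539]
 [  -0.019    0.152    0.988 1393.171]
 [   0.       0.       0.       1.   ]]
wrist [[310.24    0.    323.347]
 [  0.    310.24  201.051]
 [  0.      0.      1.   ]] [-0.02  0.    0.    0.    0.  ] [[  0.261  -0.914  -0.311  82.018]
 [  0.965   0.246   0.086 625.493]
 [ -0.002  -0.323   0.946 374.479]
 [  0.      0.      0.      1.   ]]
```

View pics/a_side.png

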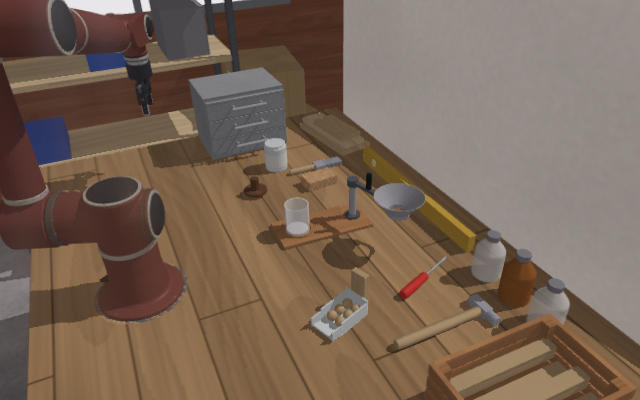

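View pics/a_top.png

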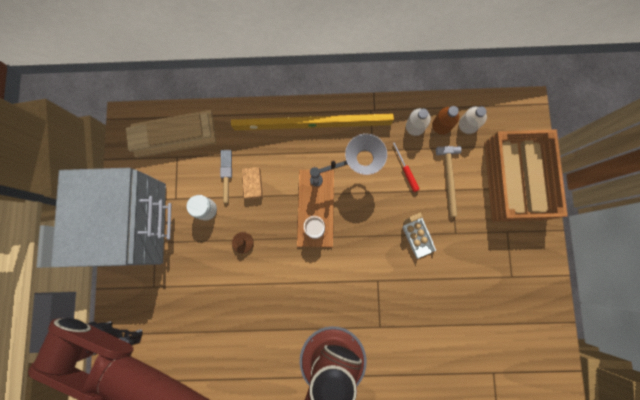

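View pics/a_wrist.png

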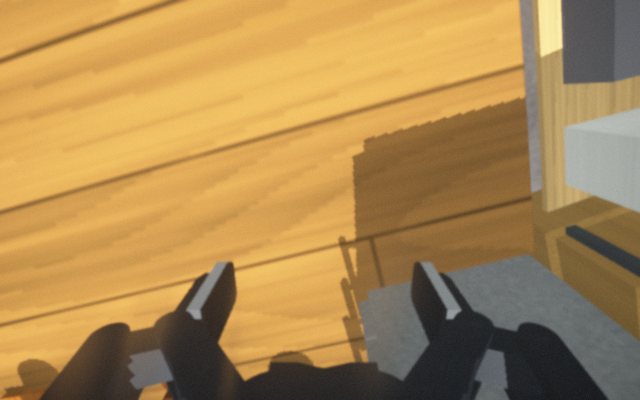

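The three pictures show the jar at top (314,228), the post at (316,176), the funnel at (366,155), the scoop at (420,240) with its grip at about (416,217), and the lid at (242,243). Next I'll enlarge the crops.

```bash
cat > h.py <<'E'
import numpy as np, cv2
from plant import status, camera
np.set_printoptions(precision=2,suppress=True)
def ray(c,uv):
    p=cv2.undistortPoints(np.array([[uv]],float),c["mtx"],np.array(c["dist"],float))[0,0]
    E=c["extrinsics"]; d=E[:3,:3]@np.array([p[0],-p[1],-1.0]); return E[:3,3],d/np.linalg.norm(d)
def onz(c,uv,z):
    o,d=ray(c,uv); return o+d*(z-o[2])/d[2]
def tri(c1,u1,c2,u2):
    o1,d1=ray(c1,u1);o2,d2=ray(c2,u2)
    s=np.linalg.lstsq(np.stack([d1,-d2],1),o2-o1,rcond=None)[0]
    a=o1+s[0]*d1;b=o2+s[1]*d2
    return (a+b)/2,np.linalg.norm(a-b)
def proj(c,P):
    E=np.linalg.inv(c["extrinsics"]); q=E[:3,:3]@np.array(P,float)+E[:3,3]
    q=np.array([q[0],-q[1],-q[2]])
    return cv2.projectPoints(q.reshape(1,1,3),np.zeros(3),np.zeros(3),c["mtx"],np.array(c["dist"],float))[0][0,0]
def crop(c,box,k,fn):
    x0,y0,x1,y1=box; im=c["frame"][y0:y1,x0:x1,::-1]
    im=cv2.resize(im,None,fx=k,fy=k,interpolation=cv2.INTER_CUBIC)
    for x in range((x0+9)//10*10,x1,10):
        cv2.line(im,((x-x0)*k,0),((x-x0)*k,4 if x%50 else 12),(0,0,255),1)
        if x%50==0: cv2.putText(im,str(x),((x-x0)*k+2,12),0,.4,(0,0,255),1)
    for y in range((y0+9)//10*10,y1,10):
        cv2.line(im,(0,(y-y0)*k),(4 if y%50 else 12,(y-y0)*k),(0,0,255),1)
        if y%50==0: cv2.putText(im,str(y),(2,(y-y0)*k-2),0,.4,(0,0,255),1)
    cv2.imwrite(fn,im)
E
python3 - <<'E'
from h import *
import pickle
t=camera("top");s=camera("side");pickle.dump((t,s),open("c0.pkl","wb"))
crop(t,(285,125,445,265),5,"pics/b_t1.png")
crop(s,(230,155,400,345),3,"pics/b_s1.png")
crop(t,(180,130,280,260),4,"pics/b_t2.png")
E
```

```text
(no output)
```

View pics/b_t1.png

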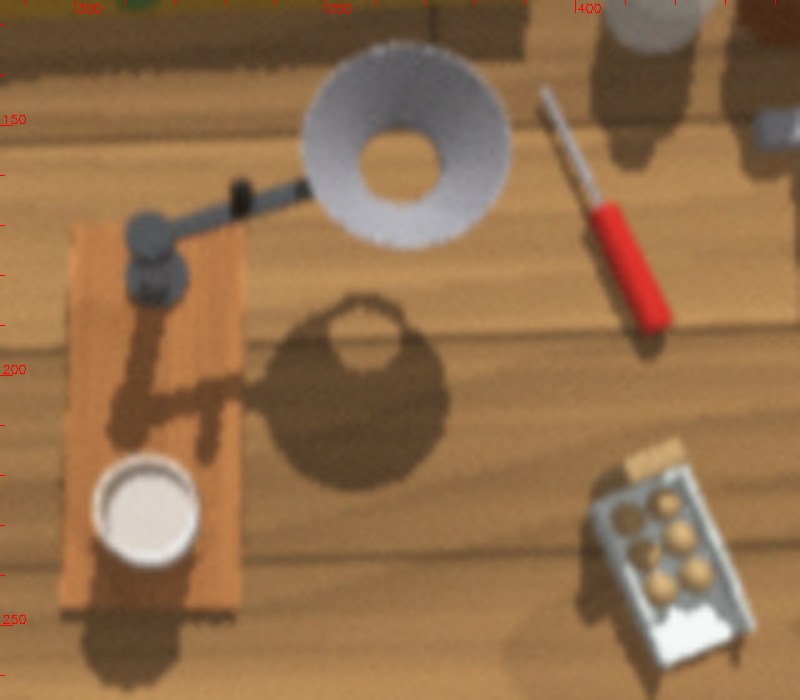

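View pics/b_s1.png

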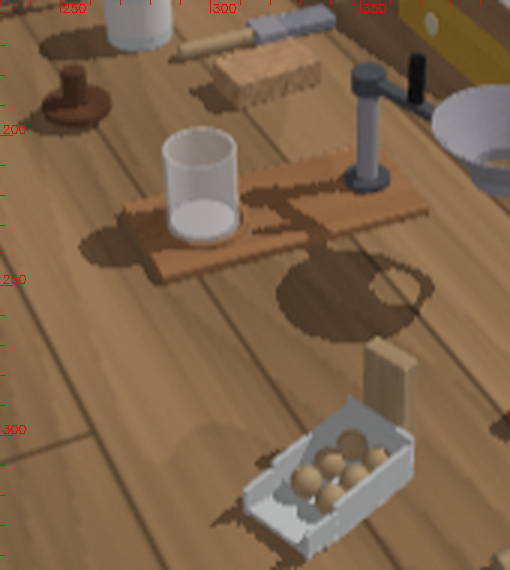

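View pics/b_t2.png

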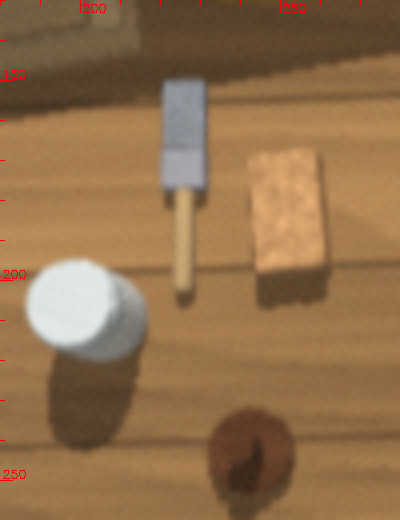

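```bash
cat > m.py <<'E'
from h import *
import pickle
t,s=pickle.load(open("c0.pkl","rb"))
T=lambda x,y:(285+x/5-.4,125+y/5-.4)
S=lambda x,y:(230+x/3-.33,155+y/3-.33)
L=lambda x,y:(180+x/4-.4,130+y/4-.4)
jar=onz(t,T(146,511),102);hub=onz(t,T(148,236),144);fun=onz(t,T(406,144),166)
print("jar",jar,"side",onz(s,S(200,143),102));print("hub",hub,"side",onz(s,S(369,74),144),np.linalg.norm(hub-jar+[0,0,-42]))
print("fun",fun,np.linalg.norm((fun-hub)[:2]))
d=jar-hub;f=fun-hub;a0=np.arctan2(d[1],d[0]);print("dir hub->jar",a0,"fun ang",np.arctan2(f[1],f[0]),"swing",np.arctan2(f[1],f[0])-a0)
print("knob",onz(t,T(240,184),188),onz(s,S(417,56),188))
for p in [(72,228),(243,225),(238,613),(60,610)]: print("board",onz(t,T(*p),12))
for p in [(660,668),(752,628)]: print("scoop front",onz(t,T(*p),38))
for p in [(590,505),(687,465)]: print("scoop back",onz(t,T(*p),45))
print("grip top",onz(t,T(656,462),108))
for p in [(364,344),(381,337),(416,358),(400,370)]: print("grip side c",onz(s,S(*p),108))
for p in [(245,497),(305,556),(412,436)]: print("scoop side c",onz(s,S(*p),38))
print("lid",onz(t,L(251,451),20),onz(s,S(76,103),20), "knob",onz(s,S(73,72),62))
E
python3 m.py
```

```text
jar [459.51  48.29 102.  ] side [465.27  58.21 102.  ]
hub [640.69  40.66 144.  ] side [638.44  36.96 144.  ] 181.3478207653701
fun [ 692.28 -132.88  166.  ] 181.04559010974646
dir hub->jar 3.0994779125789607 fun ang -1.2818416004456292 swing -4.381319513024589
knob [662.72 -21.76 188.  ] [659.11 -19.08 188.  ]
board [680.67 102.25  12.  ]
board [678.79 -24.93  12.  ]
board [392.41 -12.25  12.  ]
board [398.28 116.03  12.  ]
scoop front [ 344.55 -306.38   38.  ]
scoop front [ 370.5  -372.44   38.  ]
scoop back [ 459.74 -263.04   45.  ]
scoop back [ 486.06 -333.1    45.  ]
grip top [ 481.79 -297.25  108.  ]
grip side c [ 467.3  -278.31  108.  ]
grip side c [ 483.45 -276.85  108.  ]
grip side c [ 496.21 -311.11  108.  ]
grip side c [ 478.18 -317.78  108.  ]
scoop side c [ 340.21 -324.42   38.  ]
scoop side c [ 356.39 -397.     38.  ]
scoop side c [ 487.91 -323.47   38.  ]
lid [418.85 310.63  20.  ] [416.67 311.91  20.  ] knob [416.34 308.78  62.  ]
```

```bash
cat > ov.py <<'E'
from h import *
import pickle
t,s=pickle.load(open("c0.pkl","rb"))
def ov(c,box,k,fn,items):
    f=c["frame"].copy(); x0,y0,x1,y1=box
    im=cv2.resize(f[y0:y1,x0:x1,::-1],None,fx=k,fy=k,interpolation=cv2.INTER_CUBIC)
    for P,col in items:
        q=np.array([(proj(c,p)-[x0,y0]+.5)*k for p in P]).astype(np.int32)
        cv2.polylines(im,[q],True,col,1,cv2.LINE_AA)
    cv2.imwrite(fn,im)
def circ(x,y,z,r): 
    a=np.linspace(0,6.283,40); return [(x+r*np.cos(b),y+r*np.sin(b),z) for b in a]
def box(o,yaw,x0,x1,y0,y1,z):
    c,sn=np.cos(yaw),np.sin(yaw)
    return [(o[0]+c*x-sn*y,o[1]+sn*x+c*y,z) for x,y in [(x0,y0),(x1,y0),(x1,y1),(x0,y1)]]
if __name__=="__main__":
    R=(0,0,255);G=(0,255,0)
    it=[(circ(460,48.2,102,36),R),(circ(460,48.2,12,36),G),(circ(640,40,144,17),R),(circ(691.5,-132.5,166,70),R),(circ(659.5,-21,188,8),G),(circ(659.5,-21,139,8),G),
     (circ(417.7,311,20,39),R),(circ(417.7,311,62,14),G)]
    o=(481.5,-296.8);y=.355
    it+=[(box(o,y,-9,9,-22,22,108),R),(box(o,y,-133,-8,-35,35,38),G),(box(o,y,-133,-8,-35,35,0),R)]
    ov(t,(285,125,445,265),5,"pics/c_t1.png",it); ov(s,(230,155,400,345),3,"pics/c_s1.png",it); ov(t,(180,200,280,260),4,"pics/c_t2.png",it)
E
python3 ov.py
```

```text
(no output)
```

View pics/c_t1.png

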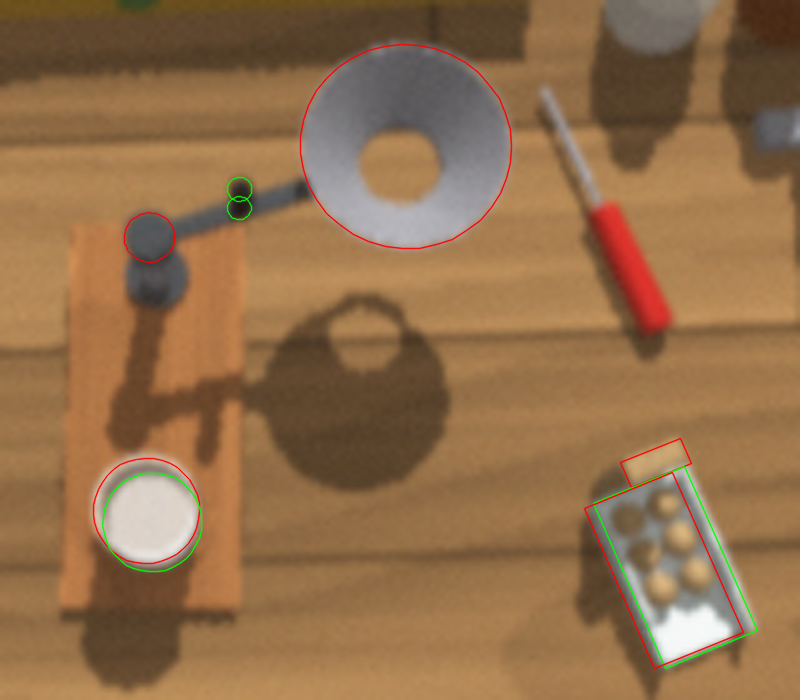

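View pics/c_s1.png

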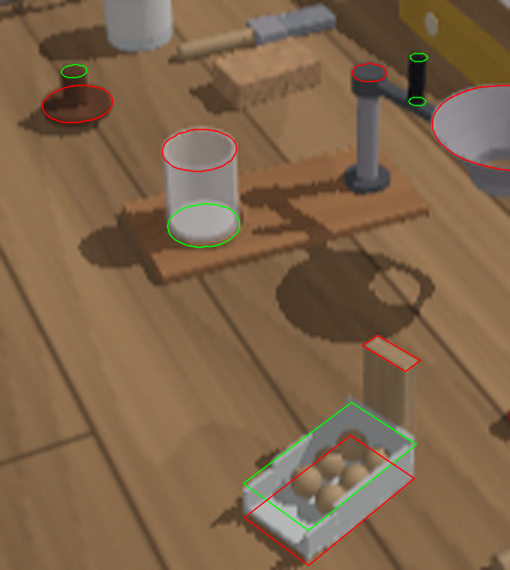

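View pics/c_t2.png

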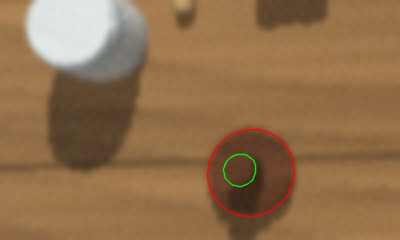

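The overlays fit in both views: jar at (460,48), post at (640,40), knob at (659.5,-21), funnel at swing ≈1.90, scoop grip at (481,-297) with yaw 0.355, and lid at (417.7,311). Now I'll move above the knob.

>>> send_rows(rows=[[[0,0,-0.0727,35.5,-44.5,4,50],[0,0,-0.0727,35.5,-44.5,4,50],[0,0,-0.0727,35.5,-44.5,4,50],[0,0,-0.0727,35.5,-44.5,4,50],[0,0,-0.0727,35.5,-44.5,4,50],[0,0,-0.0727,35.5,-44.5,4,50],[0,0,-0.0727,35.5,-44.5,4,50],[0,0,-0.0727,35.5,-44.5,4,50],[0,0,-0.0727,35.5,-44.5,4,50],[0,0,-0.0727,35.5,-44.5,4,50],[0,0,-0.0727,35.5,-44.5,4,50],[0,0,-0.0727,35.5,-44.5,4,50],[0,0,-0.0727,35.5,-44.5,4,50],[0,0,-0.0727,35.5,-44.5,4,50],[0,0,0,0,0,0,50]]], grip_force=20)

```text
clock: 2.12
ee_pos: [661.3, -22.9, 260.3]
tcp_rot: [[-0.281, 0.96, -0.001], [0.96, 0.281, -0.0], [-0.0, -0.001, -1.0]]
ft_force: [-1.2, 0.7, -0.3]
gripper_width: 0.587
```

```bash
python3 - <<'E'
from h import *
s=status.sense();print(s)
w=camera("wrist");cv2.imwrite("pics/d_w.png",w["frame"][:,:,::-1]);print(proj(w,(659.5,-21,188)),w["extrinsics"])
E
```

```text
{'clock': 2.125, 'joints': array([-0.15,  0.11,  1.46, -0.  ,  1.57, -0.43]), 'dq': array([ 0.05, -0.05,  0.05,  0.03,  0.02, -0.  ]), 'joint_torque': array([ -1.68, -42.14, -38.73,  -0.21,  -0.16,   0.02]), 'ee_pos': array([661.28, -22.9 , 260.26]), 'tcp_rot': array([[-0.28,  0.96, -0.  ],
       [ 0.96,  0.28, -0.  ],
       [-0.  , -0.  , -1.  ]]), 'ft_force': array([-1.22,  0.65, -0.3 ]), 'wrist_torque': array([-0.  ,  0.02,  0.  ]), 'gripper_width': 0.5871527934413723}
[322.33 199.61] [[  0.96  -0.27  -0.09 637.68]
 [  0.28   0.91   0.31  57.86]
 [ -0.    -0.32   0.95 430.64]
 [  0.     0.     0.     1.  ]]
```

View pics/d_w.png

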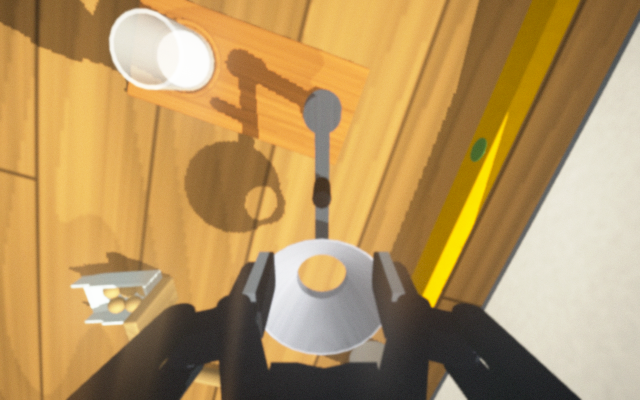

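The knob shows at (322,199), right where predicted. Next is to descend and grip.

>>> send_rows(rows=[[[0,0,0,-1,1,-50,50],[0,0,0,0,0,-50,50],[0,0,0,0,0,0,12],[0,0,0,0,0,0,12],[0,0,0,0,0,0,12],[0,0,0,0,0,0,12]]], grip_force=20)

```text
clock: 2.92
ee_pos: [660.2, -18.7, 163.9]
tcp_rot: [[-0.285, 0.958, 0.004], [0.958, 0.285, -0.001], [-0.002, 0.004, -1.0]]
ft_force: [-0.4, -0.1, -0.7]
gripper_width: 0.144
```

```bash
python3 - <<'E'
from h import *
w=camera("wrist");t=camera("top");s=camera("side")
im=np.vstack([w["frame"][100:400,100:500,::-1]]);cv2.imwrite("pics/e_w.png",im)
crop(s,(300,130,460,250),5,"pics/e_s.png")
print(status.sense())
E
```

```text
{'clock': 3.075, 'joints': array([-0.14,  0.16,  1.57,  0.  ,  1.41, -0.43]), 'dq': array([-0.  ,  0.01,  0.  ,  0.  , -0.  ,  0.  ]), 'joint_torque': array([  0.04, -43.6 , -36.53,   0.01,   0.01,   0.  ]), 'ee_pos': array([659.4 , -18.71, 162.21]), 'tcp_rot': array([[-0.29,  0.96,  0.  ],
       [ 0.96,  0.29, -0.  ],
       [-0.  ,  0.  , -1.  ]]), 'ft_force': array([0.1 , 0.2 , 1.57]), 'wrist_torque': array([-0.04, -0.07,  0.02]), 'gripper_width': 0.1396415153397028}
```

View pics/e_w.png

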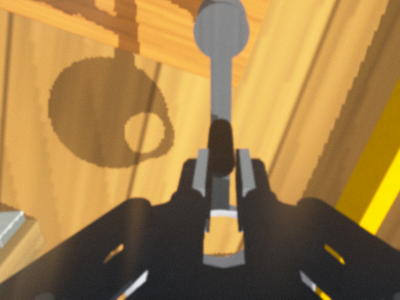

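View pics/e_s.png

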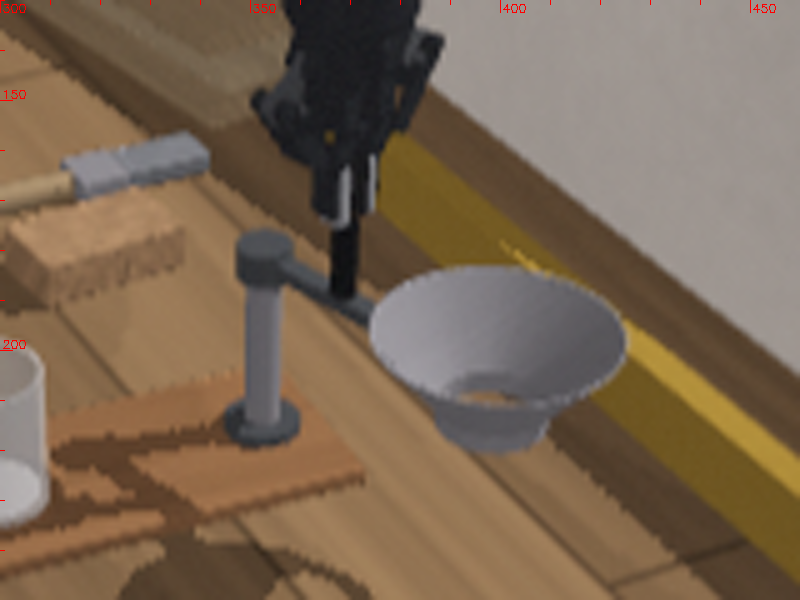

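```bash
python3 - <<'E'
from h import *
s=status.sense();R=s["tcp_rot"];p=s["ee_pos"];w=camera("wrist");c=camera("side");t=camera("top")
for z in (-31,-11,0,8):
    q=p+R@[0,0,z];a=proj(w,q)-[100,100];b=(proj(c,q)-[300,130])*5
    print(z,q,a,b)
for q in [(659.5,-21,188),(659.5,-21,139)]: print(q,proj(w,q)-[100,100],(proj(c,q)-[300,130])*5)
crop(t,(290,120,410,210),6,"pics/f_t.png")
E
```

```text
-31 [659.36 -18.7  193.21] [223.7  168.14] [343.7  208.28]
-11 [659.39 -18.71 173.21] [223.69 149.75] [342.65 238.8 ]
0 [659.4  -18.71 162.21] [223.68 141.21] [342.08 255.38]
8 [659.41 -18.71 154.21] [223.67 135.56] [341.67 267.34]
(659.5, -21, 188) [222.71 166.65] [345.64 218.05]
(659.5, -21, 139) [222.79 128.93] [342.95 291.74]
```

View pics/f_t.png

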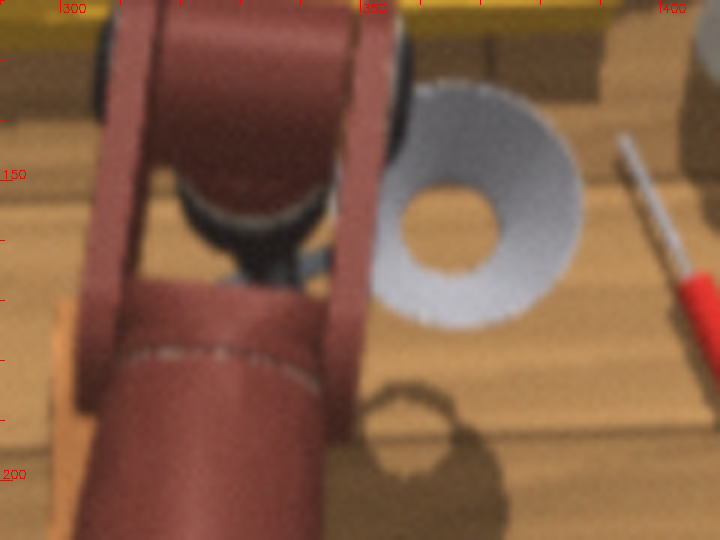

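```bash
python3 - <<'E'
from h import *
w=camera("wrist");c=camera("side")
print(tri(w,(323,250),c,(300+358/5,130+219/5)))
crop(c,(340,130,400,200),10,"pics/g_s.png");crop(w,(270,180,380,360),4,"pics/g_w.png")
E
```

```text
(array([663.33, -17.27, 182.22]), np.float64(11.906839154614142))
```

View pics/g_s.png

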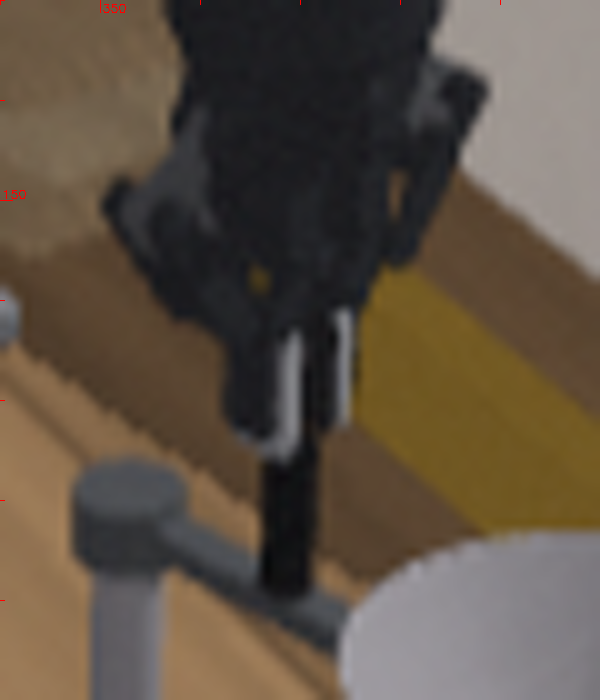

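View pics/g_w.png

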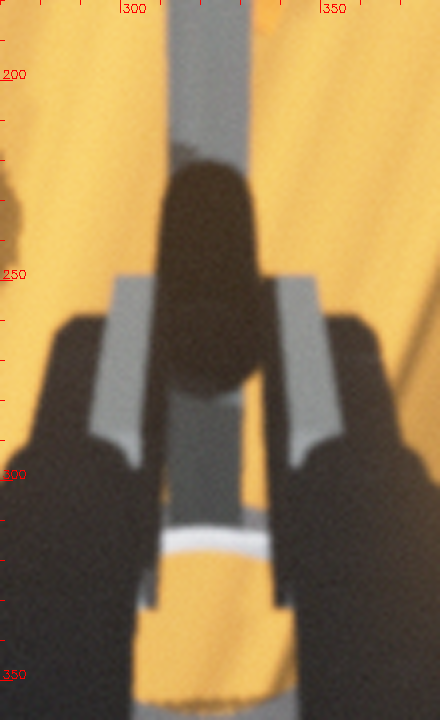

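>>> send_rows(rows=[[[0,0,0,0,0,0,0],[0,0,0,0,0,0,0],[0,0,0,0,0,0,0],[0,0,0,0,0,0,0]]])

```text
clock: 3.82
ee_pos: [659.3, -18.8, 162.0]
tcp_rot: [[-0.285, 0.958, 0.001], [0.958, 0.285, -0.0], [-0.001, 0.001, -1.0]]
ft_force: [-1.3, 0.8, 5.7]
gripper_width: 0.001
```

```bash
python3 - <<'E'
from h import *
w=camera("wrist");c=camera("side")
crop(c,(340,130,400,200),8,"pics/i_s.png");crop(w,(270,180,380,360),3,"pics/i_w.png");print(status.sense())
E
```

```text
{'clock': 3.925, 'joints': array([-0.14,  0.16,  1.57, -0.  ,  1.41, -0.43]), 'dq': array([ 0.,  0., -0., -0., -0.,  0.]), 'joint_torque': array([  0.2 , -39.95, -33.59,   0.11,  -0.21,  -0.  ]), 'ee_pos': array([659.32, -18.77, 161.95]), 'tcp_rot': array([[-0.29,  0.96,  0.  ],
       [ 0.96,  0.29, -0.  ],
       [-0.  ,  0.  , -1.  ]]), 'ft_force': array([-0.74, -0.39,  5.15]), 'wrist_torque': array([-0.08,  0.1 , -0.04]), 'gripper_width': 0.0012530445254040645}
```

View pics/i_s.png

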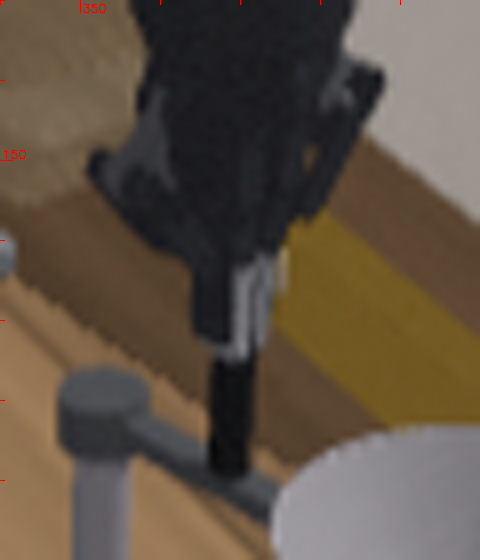

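View pics/i_w.png

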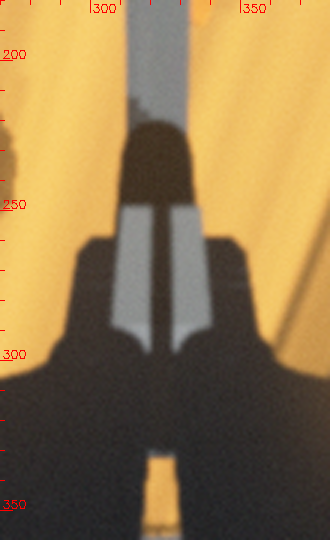

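```bash
python3 - <<'E'
from h import *
from ov import ov,circ,box
w=camera("wrist");c=camera("side")
R=(0,0,255);G=(0,255,0)
a=status.sense();p=a["ee_pos"];M=a["tcp_rot"]
it=[(circ(640,40,144,17),R),(circ(691.5,-132.5,166,70),R),(circ(659.5,-21,188,8),G),(circ(659.5,-21,139,8),R),(circ(660,48,102,36),G)]
tip=p+M@[0,0,8]; it+=[([tip+M@[11,0,0],tip-M@[11,0,0],tip-M@[11,0,30],tip-M@[-11,0,30]],(255,0,0))]
ov(w,(200,60,440,360),2,"pics/j_w.png",it); ov(c,(300,130,460,250),5,"pics/j_s.png",it)
E
```

```text
(no output)
```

View pics/j_w.png

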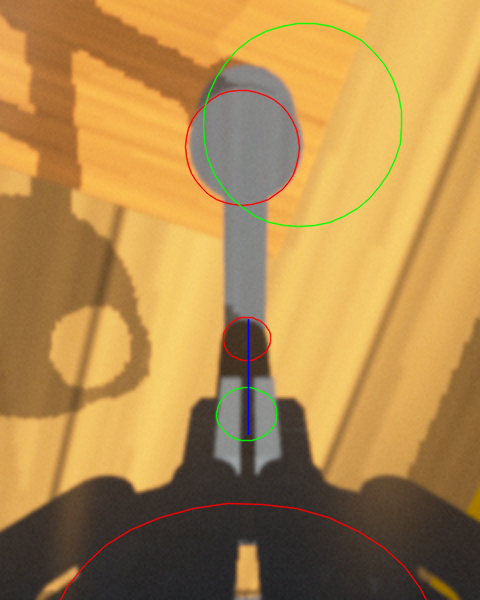

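View pics/j_s.png

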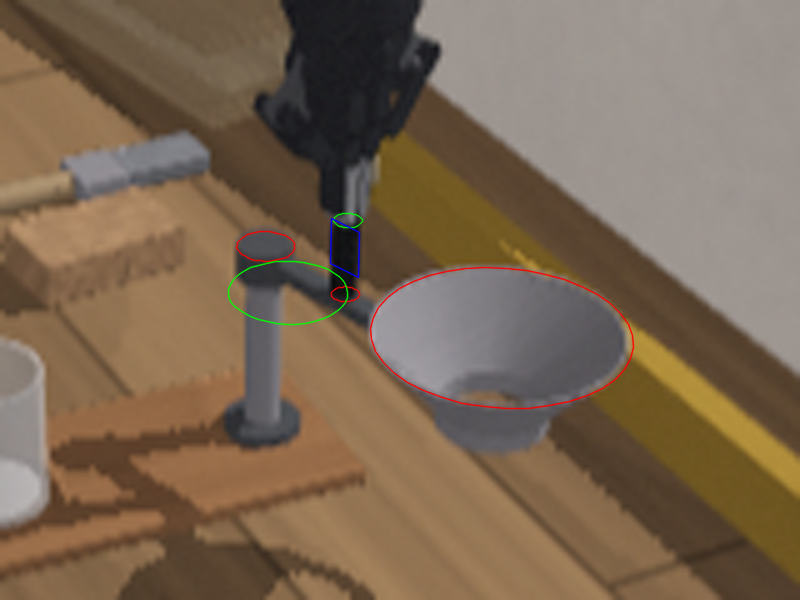

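```bash
python3 - <<'E'
from h import *
import pickle
t,s=pickle.load(open("c0.pkl","rb"))
p=np.array([162.7,602.7,204.0]); M=np.array([[-.965,.261,0],[.261,.965,0],[0,0,-1]])
from ov import ov
tip=p+M@[0,0,8-13]
it=[([tip+M@[0,y,0],tip+M@[0,y,-40]],(0,255,0)) for y in (-42,42)]
it+=[([p+M@[0,-57,-40],p+M@[0,57,-40]],(0,0,255))]
ov(s,(90,20,190,140),6,"pics/k_s.png",it)
ov(t,(20,300,180,400),4,"pics/k_t.png",it)
E
```

```text
(no output)
```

View pics/k_s.png

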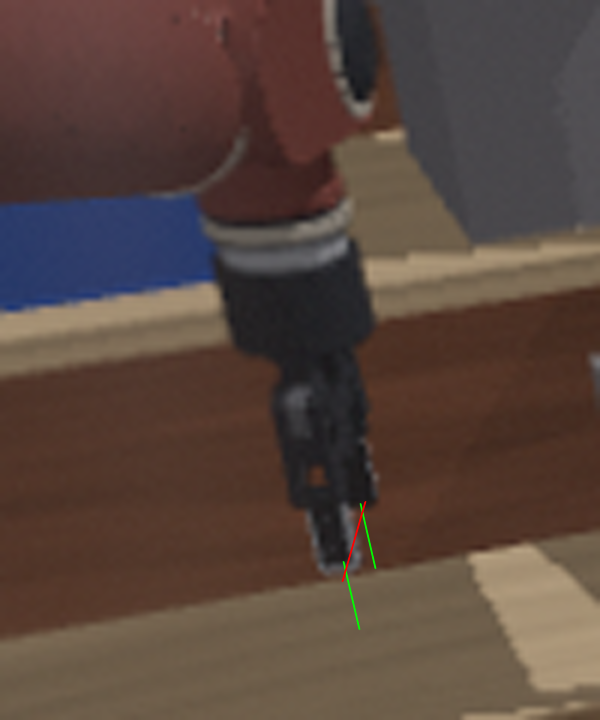

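The overlays show the real gripper about 34 mm higher than reported: the closed tips rest on the knob top at 188 while the readout puts them at 154. The same offset is there in the start picture. I'll measure this bias with PnP from the wrist camera.

>>> send_rows(rows=[[[0,0,0,0,0,50,0],[0,0,0,0,0,50,50],[0,0,0,0,0,0,50],[0,0,0,0,0,0,50]]])

```text
clock: 4.53
ee_pos: [658.5, -18.6, 259.9]
tcp_rot: [[-0.285, 0.958, -0.002], [0.958, 0.285, 0.0], [0.001, -0.001, -1.0]]
ft_force: [0.2, 0.6, 0.2]
gripper_width: 0.583
```

```bash
python3 - <<'E'
from h import *
import pickle
w=camera("wrist");pickle.dump((w,status.sense()),open("w1.pkl","wb"));print(status.sense()["ee_pos"],status.sense()["ft_force"])
crop(w,(90,0,390,215),2,"pics/l_w1.png");crop(w,(50,200,390,400),2,"pics/l_w2.png")
E
```

```text
[658.07 -18.51 258.83] [-0.11  0.78 -0.59]
```

View pics/l_w1.png

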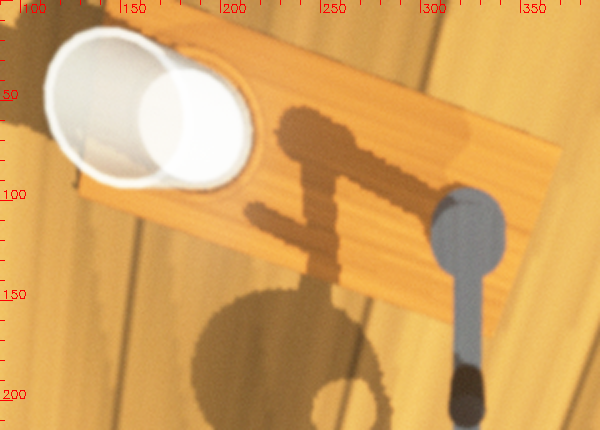

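View pics/l_w2.png

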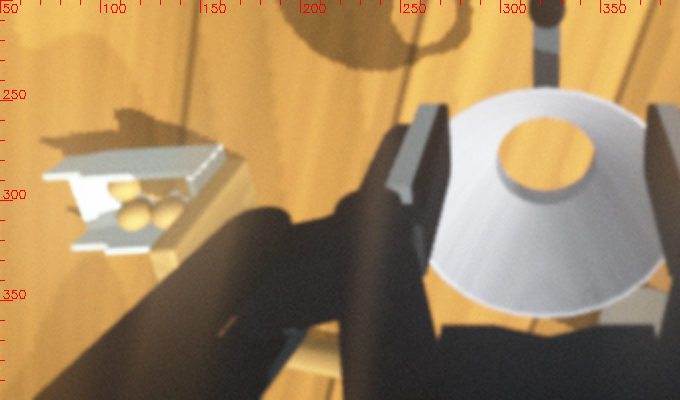

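```bash
cat > pnp.py <<'E'
from h import *
from scipy.optimize import least_squares
from scipy.spatial.transform import Rotation as Ro
def fit(w,W,U):
    def f(x,rot=True):
        c=dict(w);E=w["extrinsics"].copy();
        if rot: E[:3,:3]=Ro.from_rotvec(x[3:6]).as_matrix()@E[:3,:3]
        E[:3,3]=E[:3,3]+x[:3]; c["extrinsics"]=E
        return np.concatenate([proj(c,p)-u for p,u in zip(W,U)])
    a=least_squares(lambda x:f(x,False),np.zeros(3),loss="soft_l1");print("trans",a.x,f(a.x,False).reshape(-1,2).tolist())
    b=least_squares(lambda x:f(x*[1,1,1,.01,.01,.01]),np.zeros(6),loss="soft_l1");print("full",b.x*[1,1,1,.01,.01,.01],abs(b.fun).max())
    print("none",f(np.zeros(6)).reshape(-1,2).round(1).tolist())
E
python3 - <<'E'
from pnp import *
import pickle
w,s=pickle.load(open("w1.pkl","rb"))
W=[(460,48.2,102),(640,40,144),(659.5,-21,188),(680.7,102.3,12),(392.4,-12.3,12),(678.8,-24.9,12),(691.5,-132.5,166)]
U=[(147.5,53.5),(324,115),(323.5,206),(371,73.5),(130,97.5),(335,170),(322.5,301)]
fit(w,W,U)
E
```

```text
trans [ 0.41 -1.55  0.87] [[1.0198034390353712, 1.4116878597351956], [-1.3069047900051487, 4.919822921222874], [0.5875557647036089, -2.730345139845838], [-2.683646566716959, -0.7990176384170695], [-1.7869186385331943, -0.8961880539345088], [1.6606118038093882, -2.5419398570508065], [0.3757940782099922, 2.428261987301596]]
full [ 5.06 -6.81 -2.96  0.01  0.02  0.  ] 5.473872745988274
none [[0.8, 3.1], [-1.4, 6.8], [0.5, -0.6], [-2.7, 0.5], [-2.0, 0.4], [1.6, -1.3], [0.3, 4.3]]
```

The wrist camera extrinsics check out to about 1 mm, and laterally the tool is right too. So the error is only along the tool axis: the real fingertips stand about 26 mm **behind** the reported TCP, not 8 mm ahead. From here on I'll use tip = TCP − 26 mm along tool z. Now down to the true grasp height.

>>> send_rows(rows=[[[0,0,0,1.5,-2.5,-50,50],[0,0,0,0,0,-50,50],[0,0,0,0,0,-32,50],[0,0,0,0,0,0,50],[0,0,0,0,0,0,5],[0,0,0,0,0,0,5],[0,0,0,0,0,0,5],[0,0,0,0,0,0,5],[0,0,0,0,0,0,5]]])

```text
clock: 5.7
ee_pos: [661.4, -21.5, 131.5]
tcp_rot: [[-0.285, 0.958, 0.003], [0.958, 0.285, -0.001], [-0.002, 0.002, -1.0]]
ft_force: [-2.2, 0.2, 5.8]
gripper_width: 0.178
```

```bash
python3 - <<'E'
from h import *
c=camera("side")
crop(c,(340,130,400,200),8,"pics/n_s.png");s=status.sense();print(s["ee_pos"],s["ft_force"],s["gripper_width"]*85.4,s["joints"])
E
```

```text
[661.43 -21.5  131.44] [-2.17 -1.09  5.51] 15.337768204575312 [-0.14  0.19  1.59 -0.    1.36 -0.43]
```

View pics/n_s.png

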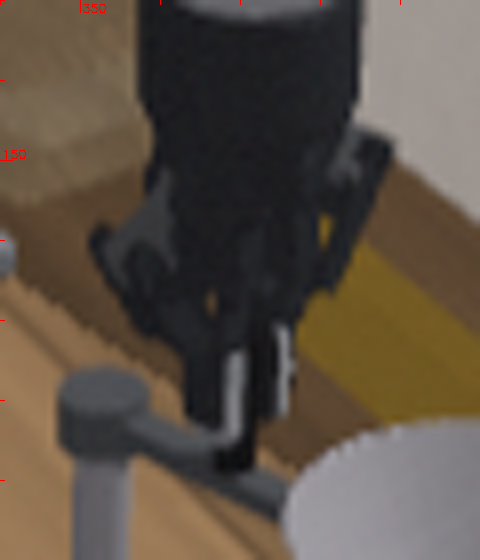

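```bash
python3 - <<'E'
import numpy as np
a=np.linspace(-1.26,-3.19,14);P=np.c_[65*np.cos(a),65*np.sin(a)]
print([[0,0,-0.148,float(x),float(y),0,5] for x,y in np.diff(P,axis=0).round(1)])
E
```

```text
[[0, 0, -0.148, -9.4, -2.3, 0, 5], [0, 0, -0.148, -9.6, -0.8, 0, 5], [0, 0, -0.148, -9.6, 0.6, 0, 5], [0, 0, -0.148, -9.4, 2.0, 0, 5], [0, 0, -0.148, -9.0, 3.4, 0, 5], [0, 0, -0.148, -8.4, 4.7, 0, 5], [0, 0, -0.148, -7.7, 5.9, 0, 5], [0, 0, -0.148, -6.7, 6.9, 0, 5], [0, 0, -0.148, -5.6, 7.8, 0, 5], [0, 0, -0.148, -4.4, 8.6, 0, 5], [0, 0, -0.148, -3.1, 9.1, 0, 5], [0, 0, -0.148, -1.7, 9.5, 0, 5], [0, 0, -0.148, -0.2, 9.6, 0, 5]]
```

>>> send_rows(rows=[[[0,0,-0.148,-9.4,-2.3,0,5],[0,0,-0.148,-9.6,-0.8,0,5],[0,0,-0.148,-9.6,0.6,0,5],[0,0,-0.148,-9.4,2.0,0,5],[0,0,-0.148,-9.0,3.4,0,5],[0,0,-0.148,-8.4,4.7,0,5],[0,0,-0.148,-7.7,5.9,0,5]]])

```text
clock: 6.62
ee_pos: [598.3, -8.7, 131.5]
tcp_rot: [[0.683, 0.73, 0.003], [0.73, -0.683, -0.002], [0.001, 0.004, -1.0]]
ft_force: [-1.8, -2.1, 5.0]
gripper_width: 0.18
```

>>> send_rows(rows=[[[0,0,-0.148,-6.7,6.9,0,5],[0,0,-0.148,-5.6,7.8,0,5],[0,0,-0.148,-4.4,8.6,0,5],[0,0,-0.148,-3.1,9.1,0,5],[0,0,-0.148,-1.7,9.5,0,5],[0,0,-0.148,-0.2,9.6,0,5],[0,0,0,0,0,0,5],[0,0,0,0,0,0,5]]])

```text
clock: 7.62
ee_pos: [575.7, 44.1, 131.4]
tcp_rot: [[0.998, -0.064, 0.0], [-0.064, -0.998, 0.0], [0.0, -0.0, -1.0]]
ft_force: [-6.0, -0.5, 9.0]
gripper_width: 0.176
```

```bash
python3 - <<'E'
from h import *
from ov import ov,circ
c=camera("side");t=camera("top")
R=(0,0,255)
it=[(circ(460,48.2,166,70),R),(circ(640,40,144,17),R)]
ov(c,(230,130,400,250),4,"pics/o_s.png",it);ov(t,(270,150,400,260),5,"pics/o_t.png",it);s=status.sense();print(s["ee_pos"],s["ft_force"],s["gripper_width"]*85.4,s["joints"])
E
```

```text
[575.74  44.09 131.43] [-6.11  0.49  8.55] 15.155099326569298 [-0.05 -0.    1.8   0.    1.35  1.58]
```

View pics/o_s.png

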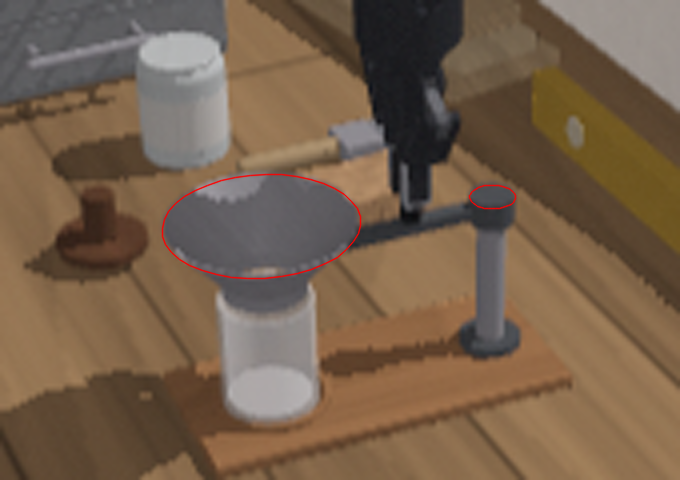

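View pics/o_t.png

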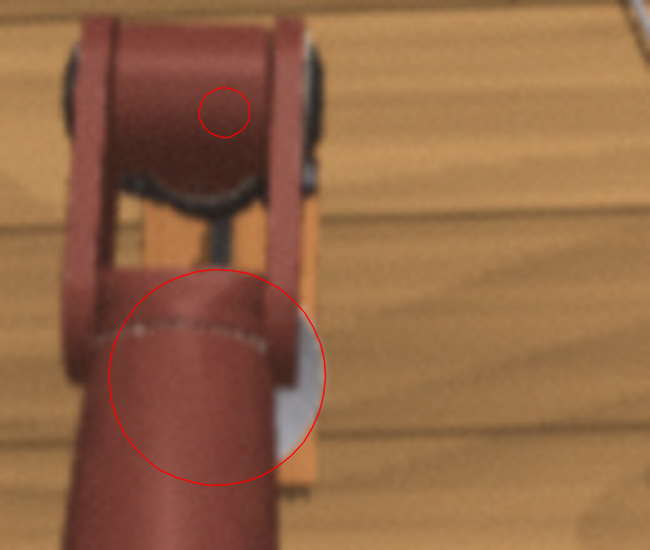

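>>> send_rows(rows=[[[0,0,0,0,3,0,5],[0,0,0,0,2,0,5],[0,0,0,0,0,0,5],[0,0,0,0,0,0,5]]])

```text
clock: 8.22
ee_pos: [575.7, 43.9, 131.4]
tcp_rot: [[0.998, -0.066, -0.0], [-0.066, -0.998, -0.01], [0.0, 0.01, -1.0]]
ft_force: [-7.4, -17.6, 9.4]
gripper_width: 0.179
```

The funnel is on its stop: 17 N of reaction and no further motion. Next I'll release and lift.

>>> send_rows(rows=[[[0,0,0,0,-5,0,5],[0,0,0,0,0,0,45],[0,0,0,0,0,0,45],[0,0,0,0,0,0,45],[0,0,0,0,0,40,45],[0,0,0,0,0,60,45],[0,0,0,0,0,60,45],[0,0,0,0,0,0,60]]])

```text
clock: 9.22
ee_pos: [578.6, 44.0, 296.8]
tcp_rot: [[0.998, -0.064, 0.013], [-0.064, -0.998, -0.001], [0.013, -0.0, -1.0]]
ft_force: [0.4, 0.6, -0.3]
gripper_width: 0.699
```

```bash
python3 - <<'E'
from h import *
from ov import ov,circ
c=camera("side")
R=(0,0,255)
it=[(circ(460,48.2,166,70),R),(circ(640,40,144,17),R)]
ov(c,(230,130,400,250),4,"pics/p_s.png",it);s=status.sense();print(s["ee_pos"],s["ft_force"],s["joints"])
E
```

```text
[577.16  44.04 292.72] [ 0.07 -0.67 -0.84] [-0.05 -0.1   1.62  0.    1.62  1.58]
```

View pics/p_s.png

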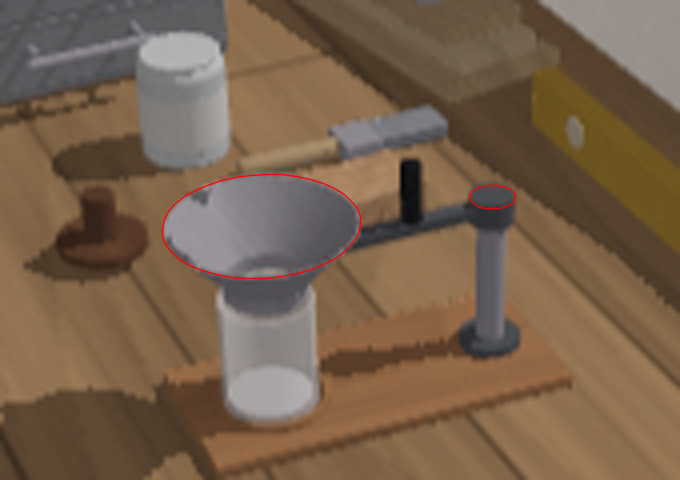

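>>> send_rows(rows=[[[0,0,0.166,-8,-28.4,0,60],[0,0,0.166,-8,-28.4,0,60],[0,0,0.166,-8,-28.4,0,60],[0,0,0.166,-8,-28.4,0,60],[0,0,0.166,-8,-28.4,0,60],[0,0,0.166,-8,-28.4,0,60],[0,0,0.166,-8,-28.4,0,60],[0,0,0.166,-8,-28.4,0,60],[0,0,0.166,-8,-28.4,0,60],[0,0,0.166,-8,-28.4,0,60],[0,0,0.166,-8,-28.4,-40,60],[0,0,0.166,-8,-28.4,-60,60],[0,0,0,0,0,0,60],[0,0,0,0,0,0,60]]])

```text
clock: 11.02
ee_pos: [480.3, -294.5, 193.0]
tcp_rot: [[-0.348, 0.937, -0.0], [0.937, 0.348, 0.001], [0.001, -0.0, -1.0]]
ft_force: [1.3, -0.2, 0.0]
gripper_width: 0.702
```

```bash
python3 - <<'E'
from h import *
from ov import ov,circ,box
c=camera("side");w=camera("wrist")
s=status.sense();print(s["ee_pos"],s["ft_force"],s["joints"],s["tcp_rot"][:,1],np.arctan2(*s["tcp_rot"][1::-1,1]))
R=(0,0,255);o=(481,-297);y=.355
it=[(box(o,y,-9,9,-22,22,108),R)]
it+=[(box(s["ee_pos"][:2],y,-9,9,-22,22,108),(0,255,0))]
ov(w,(150,100,500,400),2,"pics/q_w.png",it)
E
```

```text
[ 481.48 -295.05  195.4 ] [ 1.15 -0.02  1.09] [-0.68 -0.09  1.77  0.    1.46 -1.04] [0.94 0.35 0.  ] 0.3573064997178855
```

View pics/q_w.png

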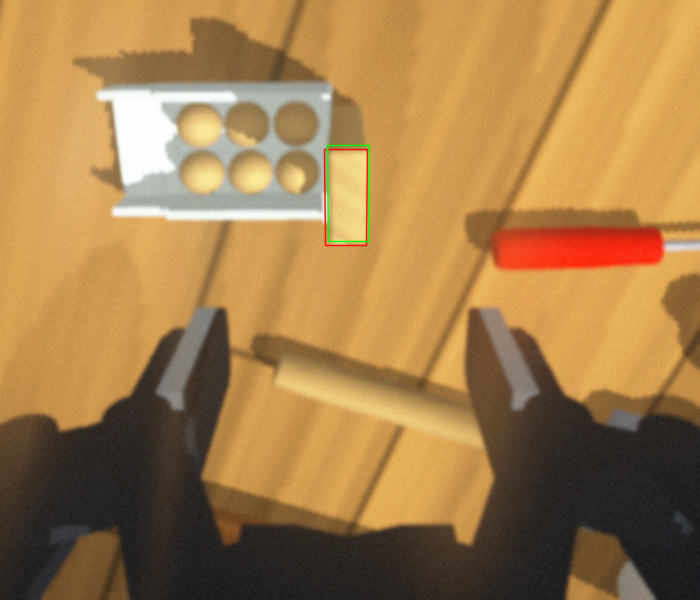

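The grip top lies within about 1 mm of the TCP line, at wrist crop (348,196). Now descend and grasp.

>>> send_rows(rows=[[[0,0,0,0,-0.8,-55,60],[0,0,0,0,0,-55,60],[0,0,0,0,0,-30,60],[0,0,0,0,0,-20,60],[0,0,0,0,0,0,60],[0,0,0,0,0,0,60]]])

```text
clock: 11.88
ee_pos: [481.7, -296.9, 35.4]
tcp_rot: [[-0.35, 0.937, 0.003], [0.937, 0.35, -0.002], [-0.003, 0.002, -1.0]]
ft_force: [-1.3, -0.1, -0.4]
gripper_width: 0.702
```

>>> send_rows(rows=[[[0,0,0,0,0,0,25],[0,0,0,0,0,0,10],[0,0,0,0,0,0,10],[0,0,0,0,0,0,10],[0,0,0,0,0,0,10],[0,0,0,0,0,0,10]]], grip_force=50)

```text
clock: 12.62
ee_pos: [480.9, -296.4, 34.2]
tcp_rot: [[-0.35, 0.937, 0.001], [0.937, 0.35, -0.001], [-0.001, 0.001, -1.0]]
ft_force: [-0.2, 0.6, 5.6]
gripper_width: 0.204
```

```bash
python3 - <<'E'
from h import *
c=camera("side");w=camera("wrist")
s=status.sense();print(s["ee_pos"],s["ft_force"],s["gripper_width"]*85.4,s["tcp_rot"])
cv2.imwrite("pics/r_w.png",w["frame"][:,:,::-1]);crop(c,(310,220,410,350),5,"pics/r_s.png")
E
```

```text
[ 480.9  -296.37   34.23] [0.64 0.56 6.83] 17.38126578962573 [[-0.35  0.94  0.  ]
 [ 0.94  0.35 -0.  ]
 [-0.    0.   -1.  ]]
```

View pics/r_s.png

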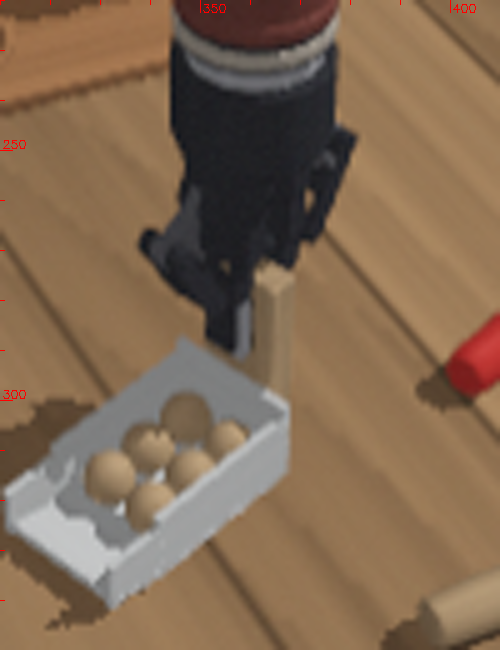

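Gripped at 17.4 mm, as expected for the 18 mm grip. Gentle lift next, then a check.

>>> send_rows(rows=[[[0,0,0,0,0,4,10],[0,0,0,0,0,10,10],[0,0,0,0,0,20,10],[0,0,0,0,0,30,10],[0,0,0,0,0,40,10],[0,0,0,0,0,45,10],[0,0,0,0,0,35,10],[0,0,0,0,0,20,10],[0,0,0,0,0,10,10],[0,0,0,0,0,0,10]]])

```text
clock: 13.98
ee_pos: [480.1, -295.8, 246.9]
tcp_rot: [[-0.35, 0.937, -0.0], [0.937, 0.35, 0.0], [0.0, -0.0, -1.0]]
ft_force: [-0.6, 0.6, -3.0]
gripper_width: 0.206
```

```bash
python3 - <<'E'
from h import *
from ov import ov
c=camera("side")
s=status.sense();p=s["ee_pos"];M=s["tcp_rot"];print(p,s["ft_force"],s["gripper_width"]*85.4,M)
# scoop frame: x=M[:,1], z=-M[:,2], y = z cross x
X=M[:,1];Z=-M[:,2];Y=np.cross(Z,X)
P=lambda x,y,z:p+X*x+Y*y+Z*(z-34.2)
it=[([P(-133,-35,38),P(-8,-35,38),P(-8,35,38),P(-133,35,38)],(0,255,0)),([P(-9,-22,108),P(9,-22,108),P(9,22,108),P(-9,22,108)],(0,0,255))]
ov(c,(290,140,430,290),5,"pics/s_s.png",it)
E
```

```text
[ 479.73 -295.53  245.79] [ 0.75 -0.93 -3.5 ] 17.249041955787266 [[-0.35  0.94 -0.  ]
 [ 0.94  0.35  0.  ]
 [ 0.   -0.   -1.  ]]
```

View pics/s_s.png

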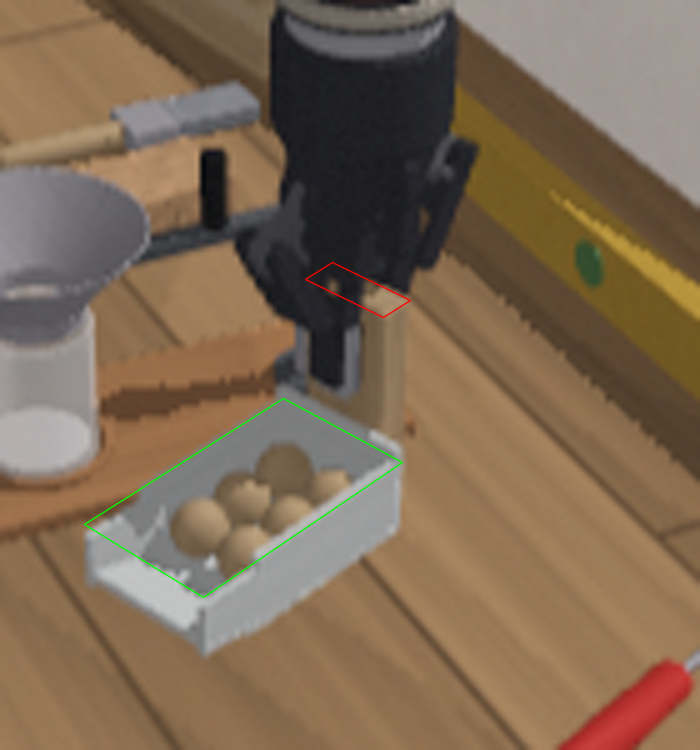

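>>> send_rows(rows=[[[0,0,0,2.8,8,0,10],[0,0,0,6.9,20,0,10],[0,0,0,11,32,0,10],[0,0,0,12.4,36.2,0,10],[0,0,0,12.4,36.2,0,10],[0,0,0,12.4,36.2,0,10],[0,0,0,12.4,36.2,0,10],[0,0,0,12.4,36.2,0,10],[0,0,0,12.4,36.2,0,10],[0,0,0,12.4,36.2,0,10],[0,0,0,12.4,36.2,0,10],[0,0,0,11,32,0,10],[0,0,0,5.5,16,0,10],[0,0,0,1.4,4,0,10],[0,0,0,0,0,0,10],[0,0,0,0,0,0,10]]])

```text
clock: 16.02
ee_pos: [617.8, 104.7, 247.1]
tcp_rot: [[-0.348, 0.937, -0.0], [0.937, 0.348, -0.0], [-0.0, -0.0, -1.0]]
ft_force: [-0.0, 0.4, -3.0]
gripper_width: 0.204
```

```bash
cat > st.py <<'E'
from h import *
from ov import ov,circ
import sys
def st(fn,box=(230,60,400,250),k=4,off=34.2):
    c=camera("side")
    s=status.sense();p=s["ee_pos"];M=s["tcp_rot"];print(p,s["ft_force"],s["gripper_width"]*85.4,s["joints"])
    X=M[:,1];Z=-M[:,2];Y=np.cross(Z,X)
    P=lambda x,y,z:p+X*x+Y*y+Z*(z-off)
    print("lip",P(-133,0,11),"rel",P(-133,0,11)[:2]-[460,48.2],"tilt deg",np.degrees(np.arcsin(X[2])))
    it=[([P(-133,-35,11),P(-8,-35,0),P(-8,35,0),P(-133,35,11)],(0,255,0)),(circ(460,48.2,166,70),(0,0,255))]
    ov(c,box,k,fn,it)
E
python3 -c "
from st import *
st('pics/t_s.png')"
```

```text
[617.88 104.74 247.22] [ 0.7   0.06 -4.32] 17.07337097096211 [ 0.05  0.04  1.56 -0.    1.55 -0.31]
lip [493.22  58.4  224.02] rel [33.22 10.2 ] tilt deg -0.0014027496039341468
```

View pics/t_s.png

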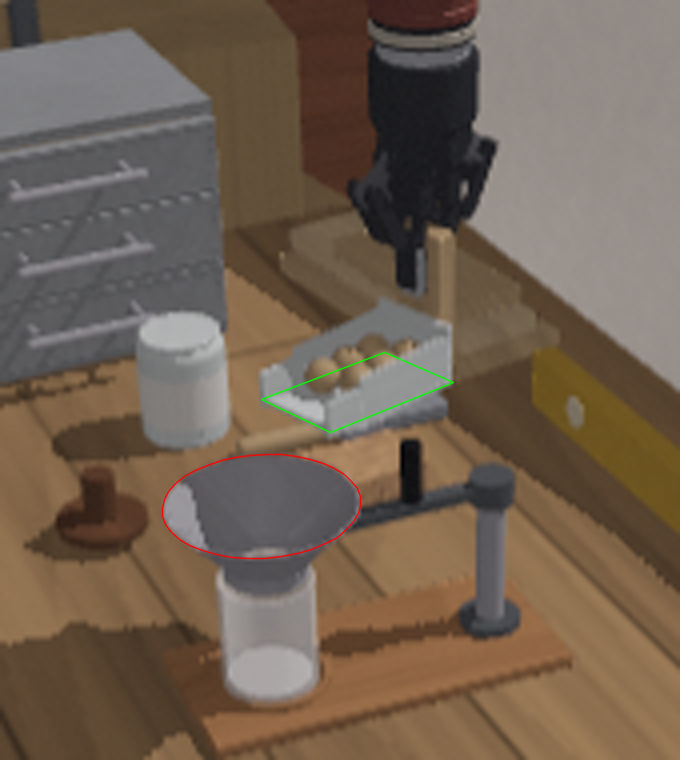

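```bash
cat > pour.py <<'E'
import numpy as np,sys
def rows(ths,Lz,bk=None,off=34.2):
    e=np.array([.9373,.3485]);ths=np.radians(ths);g=off-11;out=[];prev=None
    bk=bk if bk is not None else [0]*len(ths)
    acc=np.zeros(3);tgt0=None
    for t,l,b in zip(ths,Lz,bk):
        h=133*np.cos(t)-g*np.sin(t)+b;v=l+133*np.sin(t)+g*np.cos(t);q=np.array([h*e[0],h*e[1],v])
        if prev is not None:
            d=t-prev; s=(q-tgt0-acc).round(1);acc=acc+s
            out.append([round(.3485*d,4),round(-.9373*d,4),0]+s.tolist()+[10])
        else: tgt0=q
        prev=t
    print(out)
E
python3 -c "
from pour import *
th=[0,1,3,6,9,12,14,15.5,17];rows(th,[224,221,215,207,199,191,186,183,183])
th=list(np.arange(17,41,1.5))+[41];rows(th,[183]*len(th))
"
```

```text
[[np.float64(0.0061), np.float64(-0.0164), 0, -0.4, -0.1, -0.7, 10], [np.float64(0.0122), np.float64(-0.0327), 0, -0.9, -0.4, -1.4, 10], [np.float64(0.0182), np.float64(-0.0491), 0, -1.7, -0.6, -1.1, 10], [np.float64(0.0182), np.float64(-0.0491), 0, -1.9, -0.7, -1.3, 10], [np.float64(0.0182), np.float64(-0.0491), 0, -2.3, -0.9, -1.4, 10], [np.float64(0.0122), np.float64(-0.0327), 0, -1.8, -0.6, -0.6, 10], [np.float64(0.0091), np.float64(-0.0245), 0, -1.3, -0.5, 0.2, 10], [np.float64(0.0091), np.float64(-0.0245), 0, -1.5, -0.6, 3.2, 10]]
[[np.float64(0.0091), np.float64(-0.0245), 0, -1.5, -0.6, 3.1, 10], [np.float64(0.0091), np.float64(-0.0245), 0, -1.7, -0.6, 3.1, 10], [np.float64(0.0091), np.float64(-0.0245), 0, -1.6, -0.6, 3.1, 10], [np.float64(0.0091), np.float64(-0.0245), 0, -1.8, -0.7, 3.0, 10], [np.float64(0.0091), np.float64(-0.0245), 0, -1.8, -0.6, 2.9, 10], [np.float64(0.0091), np.float64(-0.0245), 0, -1.9, -0.7, 2.9, 10], [np.float64(0.0091), np.float64(-0.0245), 0, -2.0, -0.8, 2.8, 10], [np.float64(0.0091), np.float64(-0.0245), 0, -2.1, -0.7, 2.8, 10], [np.float64(0.0091), np.float64(-0.0245), 0, -2.1, -0.8, 2.7, 10], [np.float64(0.0091), np.float64(-0.0245), 0, -2.2, -0.8, 2.7, 10], [np.float64(0.0091), np.float64(-0.0245), 0, -2.2, -0.9, 2.6, 10], [np.float64(0.0091), np.float64(-0.0245), 0, -2.3, -0.8, 2.5, 10], [np.float64(0.0091), np.float64(-0.0245), 0, -2.4, -0.9, 2.5, 10], [np.float64(0.0091), np.float64(-0.0245), 0, -2.4, -0.9, 2.4, 10], [np.float64(0.0091), np.float64(-0.0245), 0, -2.5, -0.9, 2.3, 10], [np.float64(0.0091), np.float64(-0.0245), 0, -2.5, -1.0, 2.3, 10]]
```

>>> send_rows(rows=[[[0.0061,-0.0164,0,-0.4,-0.1,-0.7,10],[0.0122,-0.0327,0,-0.9,-0.4,-1.4,10],[0.0182,-0.0491,0,-1.7,-0.6,-1.1,10],[0.0182,-0.0491,0,-1.9,-0.7,-1.3,10],[0.0182,-0.0491,0,-2.3,-0.9,-1.4,10],[0.0122,-0.0327,0,-1.8,-0.6,-0.6,10],[0.0091,-0.0245,0,-1.3,-0.5,0.2,10],[0,0,0,0,0,0,10]]])

```text
clock: 17.08
ee_pos: [607.3, 101.7, 240.9]
tcp_rot: [[-0.349, 0.903, 0.251], [0.937, 0.337, 0.093], [-0.0, 0.268, -0.964]]
ft_force: [0.2, 0.3, -2.7]
gripper_width: 0.206
```

```bash
python3 -c "
from st import *
st('pics/u_s.png')"
```

```text
[607.65 101.83 241.03] [ 0.56  0.68 -1.96] 17.351717343621445 [-0.   -0.17  1.79  0.1   1.27 -0.38]
lip [493.4   59.19 183.09] rel [33.4  10.99] tilt deg 15.518510355534076
```

View pics/u_s.png

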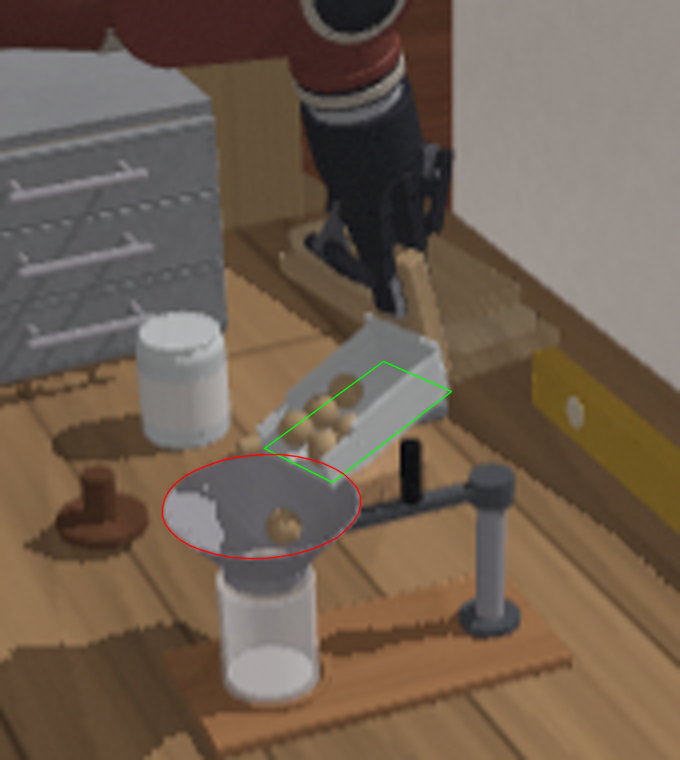

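One ball is already falling into the funnel, at about (284,525) in the crop. I'll keep tilting slowly.

>>> send_rows(rows=[[[0.0061,-0.0164,0,-1,-0.4,2.1,10],[0.0061,-0.0164,0,-1,-0.4,2.1,10],[0.0061,-0.0164,0,-1,-0.4,2.1,10],[0.0061,-0.0164,0,-1.1,-0.4,2.1,10],[0.0061,-0.0164,0,-1.1,-0.4,2,10],[0.0061,-0.0164,0,-1.2,-0.4,2,10],[0.0061,-0.0164,0,-1.2,-0.5,2,10],[0.0061,-0.0164,0,-1.2,-0.5,1.9,10],[0,0,0,0,0,0,10]]])

```text
clock: 18.25
ee_pos: [598.7, 98.4, 257.3]
tcp_rot: [[-0.349, 0.859, 0.375], [0.937, 0.32, 0.139], [-0.001, 0.4, -0.917]]
ft_force: [-0.7, -0.3, -2.2]
gripper_width: 0.203
```

```bash
python3 -c "
from st import *
st('pics/v_s.png')"
```

```text
[598.78  98.44 257.2 ] [ 0.3  -0.87 -2.26] 17.49219629831293 [-0.04 -0.3   1.89  0.17  1.17 -0.43]
lip [493.23  59.04 182.82] rel [33.23 10.84] tilt deg 23.53607970430774
```

View pics/v_s.png

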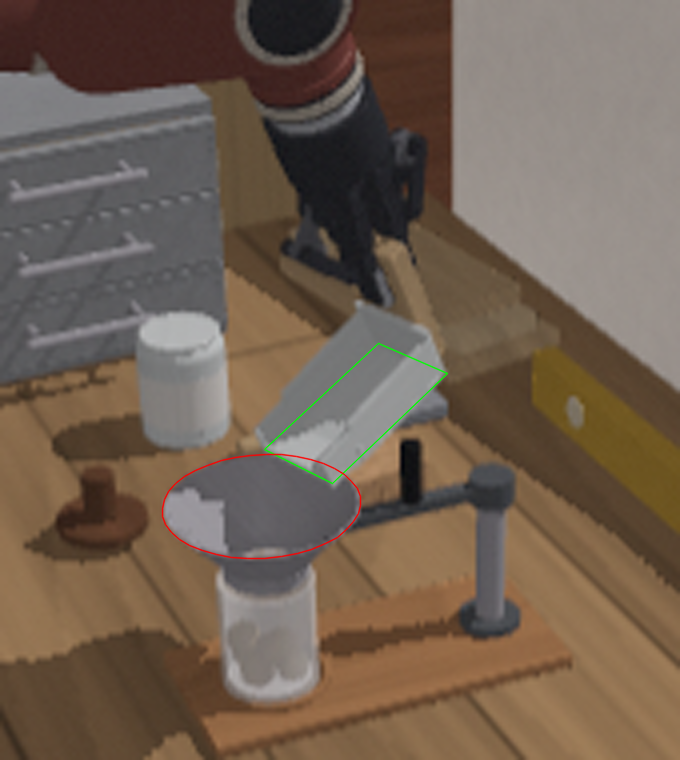

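>>> send_rows(rows=[[[0.0122,-0.0327,0,-2.4,-0.9,3.8,10],[0.0122,-0.0327,0,-2.5,-0.9,3.7,10],[0.0122,-0.0327,0,-2.6,-1,3.6,10],[0.0122,-0.0327,0,-2.7,-1,3.5,10],[0.0122,-0.0327,0,-2.8,-1,3.4,10],[0.0122,-0.0327,0,-2.9,-1.1,3.4,10],[0,0,0,0,0,0,10],[0,0,0,0,0,0,10]]])

```text
clock: 19.3
ee_pos: [583.0, 92.6, 278.6]
tcp_rot: [[-0.349, 0.762, 0.545], [0.937, 0.285, 0.203], [-0.001, 0.581, -0.814]]
ft_force: [-0.3, 0.5, -3.0]
gripper_width: 0.202
```

```bash
python3 -c "
from st import *
st('pics/w_s.png')
c=camera('side');crop(c,(270,150,340,250),7,'pics/w_s2.png')
t=camera('top');crop(t,(250,150,380,260),5,'pics/w_t.png')"
```

```text
[583.11  92.64 278.59] [ 0.42 -0.68 -2.25] 17.843553114293623 [-0.1  -0.49  2.05  0.31  1.04 -0.54]
lip [494.33  59.47 182.44] rel [34.33 11.27] tilt deg 35.519491688249225
```

View pics/w_s2.png

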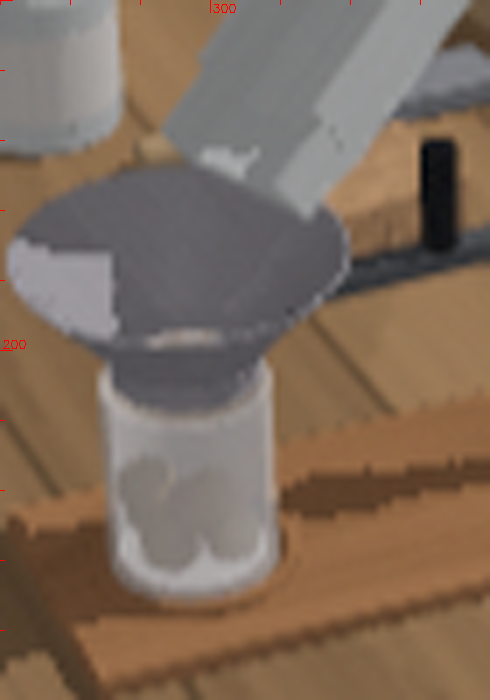

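View pics/w_t.png

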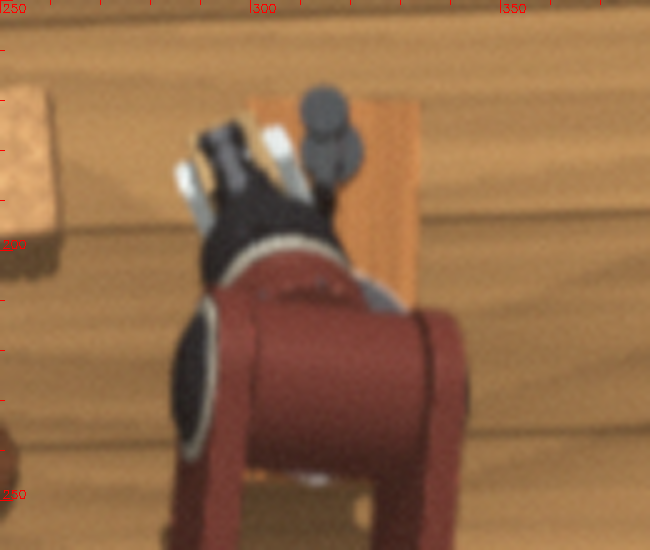

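```bash
python3 -c "
from h import *
t=camera('top');c=camera('side')
P=onz(t,(322.6,252),13);print(P,proj(c,P))
crop(c,(220,200,340,320),5,'pics/x_s.png');crop(t,(290,225,350,275),10,'pics/x_t.png')
w=camera('wrist');cv2.imwrite('pics/x_w.png',w['frame'][:,:,::-1])"
```

```text
[376.23  22.76  13.  ] [274.15 241.69]
```

View pics/x_s.png

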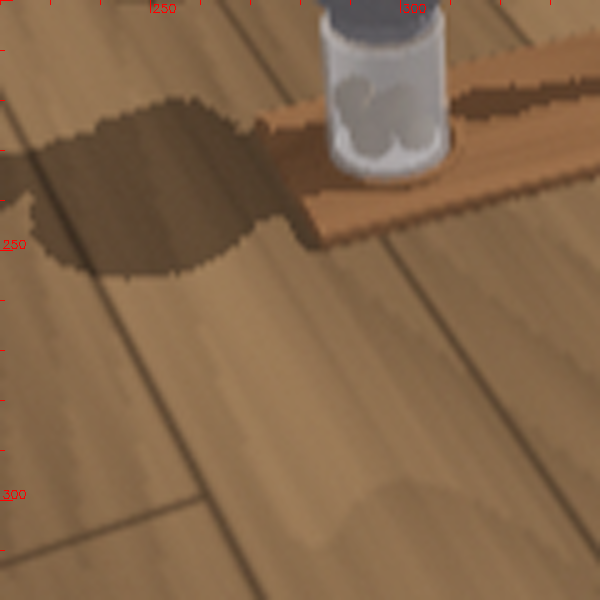

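View pics/x_t.png

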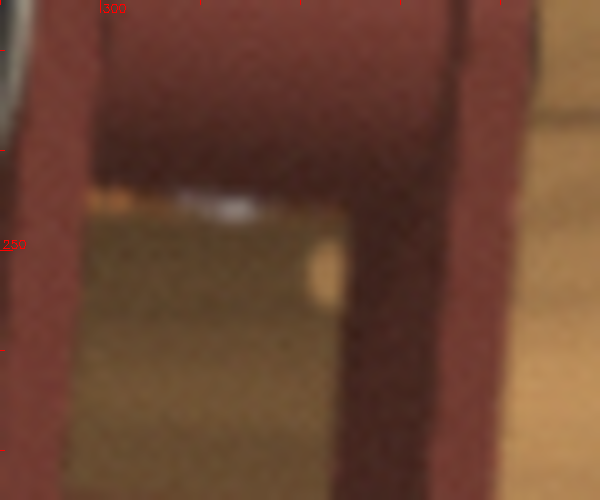

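View pics/x_w.png

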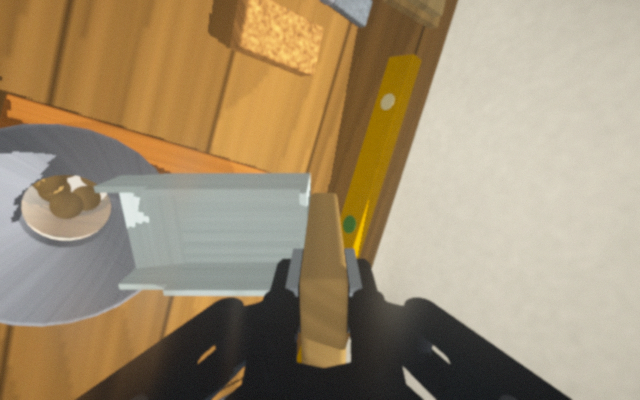

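The wrist view shows the scoop empty and the funnel clear, with the balls in the jar seen through the spout at (66,200). The tan patch in the top view is sunlight: the side view shows no ball there. Now I'll bring the scoop back.

```bash
python3 -c "
from pour import *
th=[35.5,35.5,35.5,31,26.5,22,17.5,13,8.5,4,0];rows(th,[182,202,230]+[232]*8)"|sed 's/np.float64(\([^)]*\))/\1/g'
```

```text
[[0.0, -0.0, 0, 0.0, 0.0, 20.0, 10], [0.0, -0.0, 0, 0.0, 0.0, 28.0, 10], [-0.0274, 0.0736, 0, 6.8, 2.5, -5.7, 10], [-0.0274, 0.0736, 0, 6.2, 2.3, -8.3, 10], [-0.0274, 0.0736, 0, 5.6, 2.1, -8.8, 10], [-0.0274, 0.0736, 0, 4.9, 1.8, -9.2, 10], [-0.0274, 0.0736, 0, 4.2, 1.6, -9.6, 10], [-0.0274, 0.0736, 0, 3.5, 1.3, -9.9, 10], [-0.0274, 0.0736, 0, 2.8, 1.0, -10.2, 10], [-0.0243, 0.0654, 0, 1.8, 0.7, -9.2, 10]]
```

>>> send_rows(rows=[[[0,0,0,0,0,20,10],[0,0,0,0,0,28,10],[-0.0274,0.0736,0,6.8,2.5,-5.7,10],[-0.0274,0.0736,0,6.2,2.3,-8.3,10],[-0.0274,0.0736,0,5.6,2.1,-8.8,10],[-0.0274,0.0736,0,4.9,1.8,-9.2,10],[-0.0274,0.0736,0,4.2,1.6,-9.6,10],[-0.0274,0.0736,0,3.5,1.3,-9.9,10],[-0.0274,0.0736,0,2.8,1,-10.2,10],[-0.0243,0.0654,0,1.8,0.7,-9.2,10],[0,0,0,0,0,0,10]]])

```text
clock: 20.98
ee_pos: [620.0, 106.4, 255.6]
tcp_rot: [[-0.35, 0.937, 0.001], [0.937, 0.35, 0.001], [0.0, 0.001, -1.0]]
ft_force: [-0.1, -0.2, -3.4]
gripper_width: 0.208
```

```bash
python3 -c "
from st import *
st('pics/y_s.png')"
```

```text
[619.73 106.22 256.31] [ 0.32  0.26 -1.97] 17.676434665062636 [ 0.05  0.03  1.55  0.    1.56 -0.31]
lip [495.18  59.72 232.79] rel [35.18 11.52] tilt deg 0.13764696939435794
```

View pics/y_s.png

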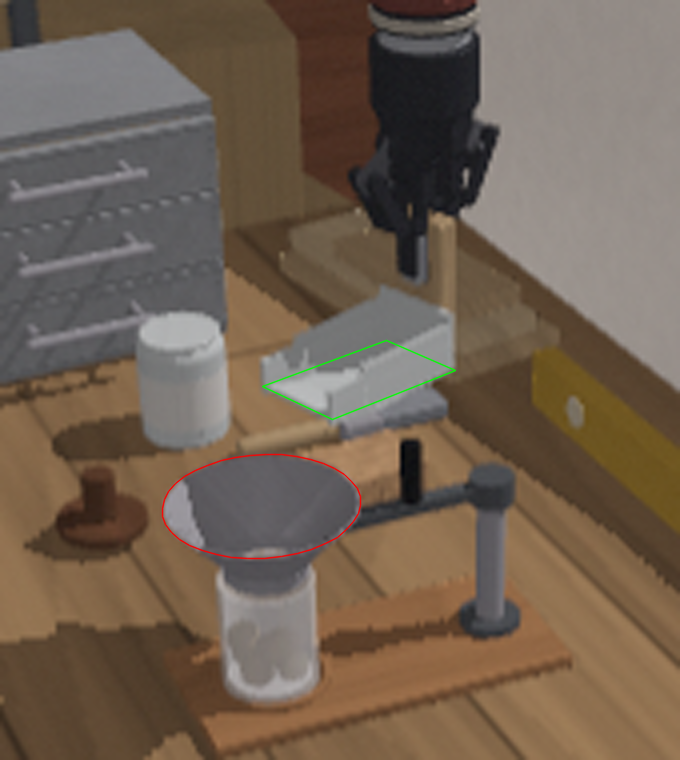

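>>> send_rows(rows=[[[0,0,0,-7.7,-22.4,0,10],[0,0,0,-15.4,-44.7,0,10],[0,0,0,-15.4,-44.7,0,10],[0,0,0,-15.4,-44.7,0,10],[0,0,0,-15.4,-44.7,0,10],[0,0,0,-15.4,-44.7,0,10],[0,0,0,-15.4,-44.7,0,10],[0,0,0,-15.4,-44.7,0,10],[0,0,0,-15.4,-44.7,-20,10],[0,0,0,-7.7,-22.4,-40,10],[0,0,0,0,0,-50,10],[0,0,0,0,0,-50,10],[0,0,0,0,0,-35,10],[0,0,0,0,0,-10,10],[0,0,0,0,0,0,10],[0,0,0,0,0,0,10]]])

```text
clock: 23.02
ee_pos: [481.5, -297.8, 53.4]
tcp_rot: [[-0.349, 0.937, 0.004], [0.937, 0.349, -0.003], [-0.004, 0.003, -1.0]]
ft_force: [0.4, 0.1, -2.3]
gripper_width: 0.202
```

>>> send_rows(rows=[[[0,0,0,0,0,-8,10],[0,0,0,0,0,-5,10],[0,0,0,0,0,-3,10],[0,0,0,0,0,0,10],[0,0,0,0,0,0,10],[0,0,0,0,0,0,10]]])

```text
clock: 23.78
ee_pos: [480.1, -296.5, 34.5]
tcp_rot: [[-0.35, 0.937, 0.0], [0.937, 0.35, 0.0], [0.0, 0.0, -1.0]]
ft_force: [-0.2, 0.6, -2.3]
gripper_width: 0.204
```

```bash
python3 -c "
from st import *
st('pics/z_s.png',(300,230,420,350),5)"
```

```text
[ 480.13 -296.47   34.57] [ 0.16 -0.55 -1.99] 17.493183922538066 [-0.69  0.08  1.89  0.    1.18 -1.04]
lip [ 355.53 -342.97   11.32] rel [-104.47 -391.17] tilt deg 0.019272291691379506
```

View pics/z_s.png

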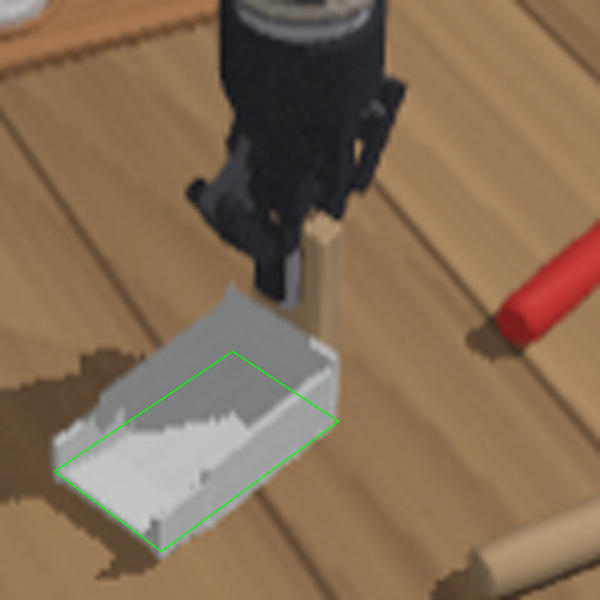

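>>> send_rows(rows=[[[0,0,0,0,0,-1.5,10],[0,0,0,0,0,0,10],[0,0,0,0,0,0,10]]])

```text
clock: 24.2
ee_pos: [480.4, -296.6, 34.2]
tcp_rot: [[-0.35, 0.937, 0.0], [0.937, 0.35, -0.0], [-0.0, 0.0, -1.0]]
ft_force: [-2.0, 1.8, 6.1]
gripper_width: 0.205
```

Contact with the bench: +6 N. Next I'll release and rise.

>>> send_rows(rows=[[[0,0,0,0,0,0,25],[0,0,0,0,0,0,50],[0,0,0,0,0,0,50],[0,0,0,0,0,0,50],[0,0,0,0,0,40,50],[0,0,0,0,0,60,50],[0,0,0,0,0,60,50],[0,0,0,0,0,60,50],[0,0,0,0,0,0,50]]])

```text
clock: 25.32
ee_pos: [482.8, -298.6, 260.8]
tcp_rot: [[-0.35, 0.937, 0.01], [0.937, 0.35, -0.008], [-0.011, 0.007, -1.0]]
ft_force: [-0.3, -0.1, -0.3]
gripper_width: 0.586
```

```bash
python3 -c "
from h import *
t=camera('top');c=camera('side');s=status.sense();print(s['ee_pos'],s['joints'],s['ft_force'])
from ov import ov,circ,box
R=(0,0,255);G=(0,255,0);o=(480.5,-296.6);y=.355
it=[(box(o,y,-9,9,-22,22,108),R),(box(o,y,-133,-8,-35,35,0),G),(circ(460,48.2,166,70),R)]
ov(c,(290,230,410,350),5,'pics/aa_s.png',it);crop(t,(280,150,450,270),4,'pics/aa_t.png')
c=camera('side');crop(c,(270,170,330,240),8,'pics/aa_j.png')"
```

```text
[ 480.41 -296.68  253.81] [-0.69 -0.12  1.7   0.    1.56 -1.04] [-0.28  0.7  -0.69]
```

View pics/aa_s.png

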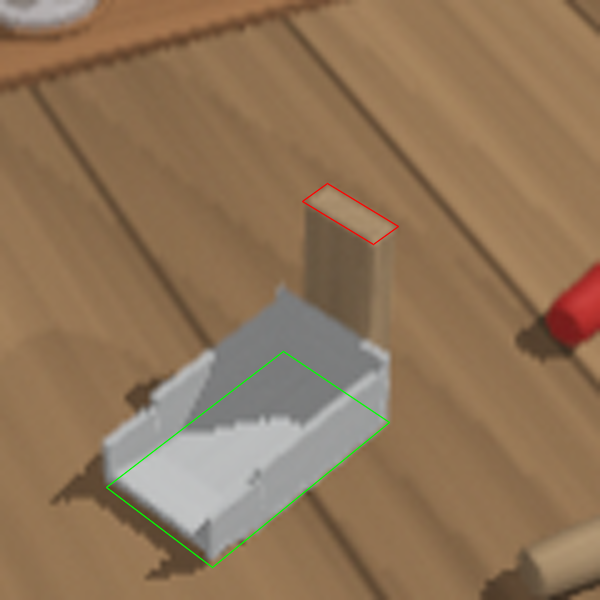

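View pics/aa_t.png

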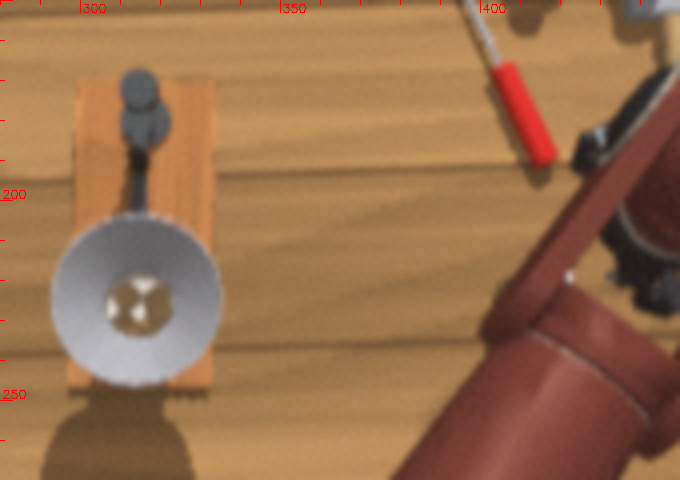

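View pics/aa_j.png

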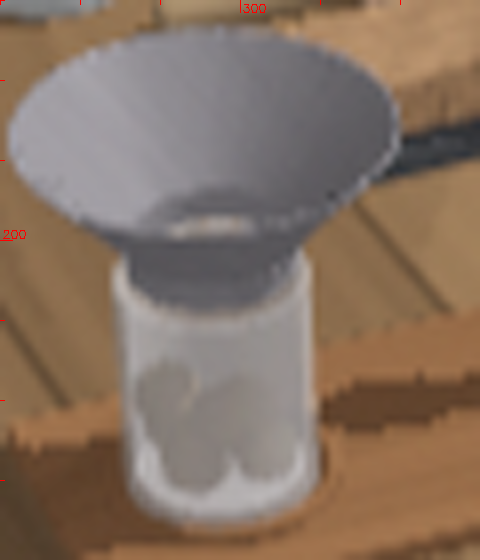

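The scoop stands upright and empty: the overlay fits the grip top at (350,213) and the base. Now back to the knob.

>>> send_rows(rows=[[[0,0,-0.165,7.9,28.3,0,45],[0,0,-0.165,7.9,28.3,0,45],[0,0,-0.165,7.9,28.3,0,45],[0,0,-0.165,7.9,28.3,0,45],[0,0,-0.165,7.9,28.3,0,45],[0,0,-0.165,7.9,28.3,0,45],[0,0,-0.165,7.9,28.3,0,45],[0,0,-0.165,7.9,28.3,0,45],[0,0,-0.165,7.9,28.3,0,45],[0,0,-0.165,7.9,28.3,0,45],[0,0,-0.165,7.9,28.3,0,45],[0,0,-0.165,7.9,28.3,0,45],[0,0,0,0,0,0,45],[0,0,0,0,0,0,45]]])

```text
clock: 27.22
ee_pos: [574.1, 42.7, 251.2]
tcp_rot: [[0.999, -0.051, -0.003], [-0.051, -0.999, -0.001], [-0.003, 0.001, -1.0]]
ft_force: [-0.4, -0.8, -0.2]
gripper_width: 0.527
```

```bash
python3 -c "
from h import *
from ov import ov,circ
w=camera('wrist');s=status.sense();p=s['ee_pos'];print(p,np.arctan2(*s['tcp_rot'][1::-1,1]))
ov(w,(100,0,500,300),2,'pics/bb_w.png',[(circ(575.1,43,188,8),(0,0,255)),(circ(p[0],p[1],188,8),(0,255,0))])"
```

```text
[574.31  42.44 251.69] -1.6222623730337693
```

View pics/bb_w.png

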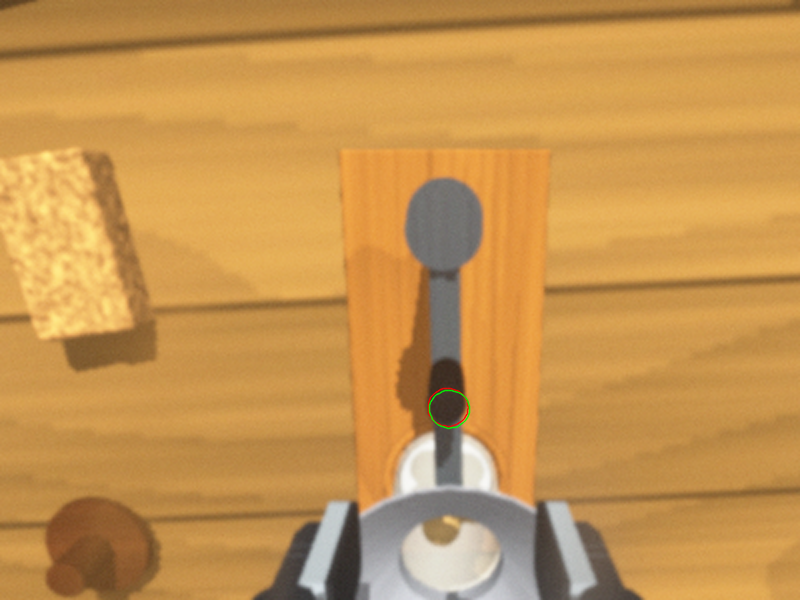

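>>> send_rows(rows=[[[0,0,0,1,0.8,-50,45],[0,0,0,0,0,-50,45],[0,0,0,0,0,-22,45],[0,0,0,0,0,0,45],[0,0,0,0,0,0,5],[0,0,0,0,0,0,5],[0,0,0,0,0,0,5],[0,0,0,0,0,0,5]]], grip_force=20)

```text
clock: 28.28
ee_pos: [577.3, 43.4, 133.4]
tcp_rot: [[0.999, -0.052, 0.003], [-0.052, -0.999, -0.002], [0.003, 0.001, -1.0]]
ft_force: [-1.1, -2.9, 5.6]
gripper_width: 0.179
```

```bash
python3 - <<'E'
import numpy as np
a=np.linspace(-3.19,-1.32,14);P=np.c_[65*np.cos(a),65*np.sin(a)]
print([[0,0,0.144,float(x),float(y),0,5] for x,y in np.diff(P,axis=0).round(1)])
E
```

```text
[[0, 0, 0.144, 0.2, -9.3, 0, 5], [0, 0, 0.144, 1.6, -9.2, 0, 5], [0, 0, 0.144, 2.9, -8.9, 0, 5], [0, 0, 0.144, 4.1, -8.4, 0, 5], [0, 0, 0.144, 5.3, -7.7, 0, 5], [0, 0, 0.144, 6.3, -6.9, 0, 5], [0, 0, 0.144, 7.2, -5.9, 0, 5], [0, 0, 0.144, 8.0, -4.8, 0, 5], [0, 0, 0.144, 8.6, -3.6, 0, 5], [0, 0, 0.144, 9.0, -2.3, 0, 5], [0, 0, 0.144, 9.3, -1.0, 0, 5], [0, 0, 0.144, 9.3, 0.3, 0, 5], [0, 0, 0.144, 9.2, 1.7, 0, 5]]
```

>>> send_rows(rows=[[[0,0,0.144,0.2,-9.3,0,5],[0,0,0.144,1.6,-9.2,0,5],[0,0,0.144,2.9,-8.9,0,5],[0,0,0.144,4.1,-8.4,0,5],[0,0,0.144,5.3,-7.7,0,5],[0,0,0.144,6.3,-6.9,0,5],[0,0,0.144,7.2,-5.9,0,5],[0,0,0.144,8.0,-4.8,0,5],[0,0,0.144,8.6,-3.6,0,5],[0,0,0.144,9.0,-2.3,0,5],[0,0,0.144,9.3,-1.0,0,5],[0,0,0.144,9.3,0.3,0,5],[0,0,0.144,9.2,1.7,0,5],[0,0,0,0,0,0,5],[0,0,0,0,0,0,5]]])

```text
clock: 30.15
ee_pos: [658.2, -20.7, 133.4]
tcp_rot: [[-0.248, 0.969, 0.003], [0.969, 0.248, 0.002], [0.001, 0.004, -1.0]]
ft_force: [-0.6, 2.5, 5.6]
gripper_width: 0.181
```

>>> send_rows(rows=[[[0,0,0,0,0,0,20],[0,0,0,0,0,0,45],[0,0,0,0,0,0,45],[0,0,0,0,0,0,45],[0,0,0,0,0,40,45],[0,0,0,0,0,60,45],[0,0,0,0,0,50,45],[0,0,0,0,0,0,45]]])

```text
clock: 31.15
ee_pos: [659.6, -22.5, 288.4]
tcp_rot: [[-0.247, 0.969, 0.012], [0.969, 0.247, -0.002], [-0.004, 0.011, -1.0]]
ft_force: [-1.0, 0.4, 0.0]
gripper_width: 0.528
```

```bash
python3 -c "
from h import *
from ov import ov,circ
w=camera('wrist');c=camera('side');t=camera('top');s=status.sense();p=s['ee_pos'];print(p,np.arctan2(*s['tcp_rot'][1::-1,1]))
crop(c,(230,150,430,250),4,'pics/cc_s.png');cv2.imwrite('pics/cc_w.png',w['frame'][:,:,::-1]);crop(t,(220,110,400,260),4,'pics/cc_t.png')"
```

```text
[656.4  -22.06 279.62] 0.24905860778480465
```

View pics/cc_s.png

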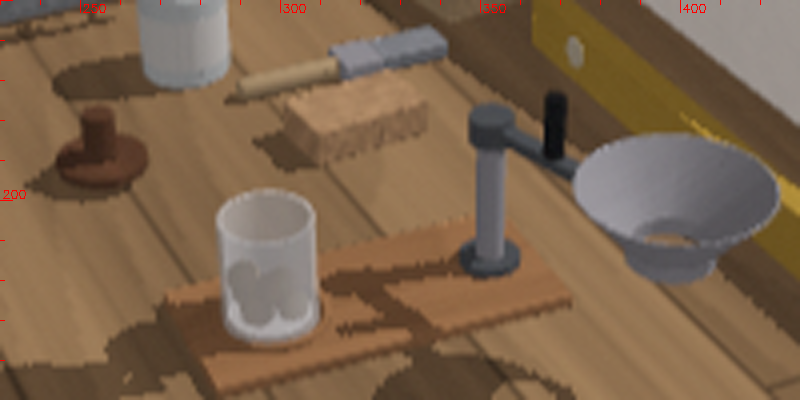

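View pics/cc_t.png

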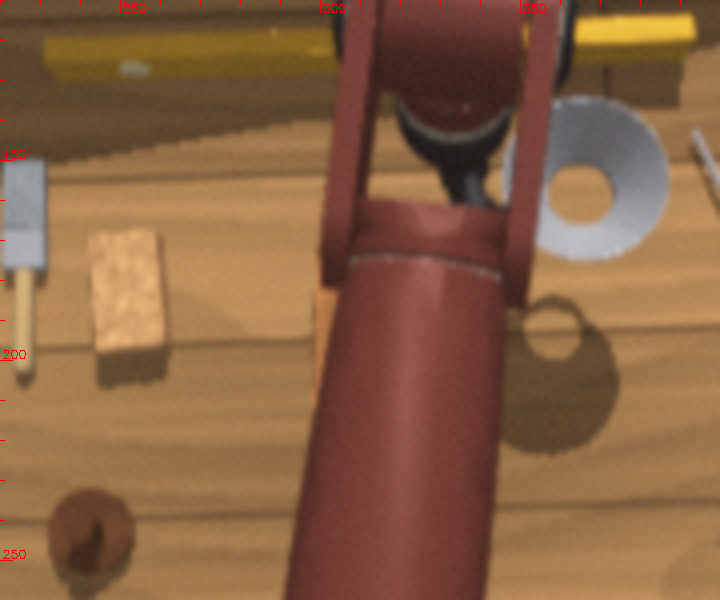

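View pics/cc_w.png

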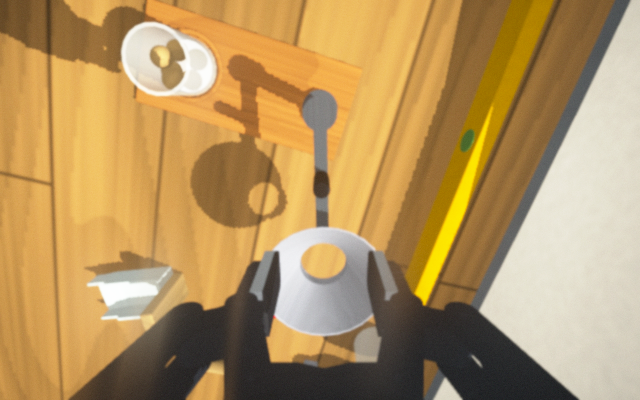

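The funnel is parked again at about 1.85 rad and the jar hasn't moved. Next, the lid.

>>> send_rows(rows=[[[0,0,0,-29.8,41.6,0,60],[0,0,0,-29.8,41.6,0,60],[0,0,0,-29.8,41.6,0,60],[0,0,0,-29.8,41.6,0,60],[0,0,0,-29.8,41.6,0,60],[0,0,0,-29.8,41.6,-20,60],[0,0,0,-29.8,41.6,-40,60],[0,0,0,-29.8,41.6,-50,60],[0,0,0,0,0,0,60],[0,0,0,0,0,0,60]]])

```text
clock: 32.55
ee_pos: [423.1, 303.4, 177.8]
tcp_rot: [[-0.247, 0.969, -0.001], [0.969, 0.247, -0.001], [-0.001, -0.002, -1.0]]
ft_force: [-0.2, -0.5, 1.1]
gripper_width: 0.702
```

```bash
python3 -c "
from h import *
from ov import ov,circ
w=camera('wrist');s=status.sense();p=s['ee_pos'];print(p,s['joints'])
ov(w,(150,100,500,350),2,'pics/dd_w.png',[(circ(417.7,311,62,14),(0,0,255)),(circ(417.7,311,20,39),(0,0,255)),(circ(p[0],p[1],62,14),(0,255,0))])"
```

```text
[424.11 303.42 179.15] [ 0.48 -0.18  1.88 -0.    1.44  0.23]
```

View pics/dd_w.png

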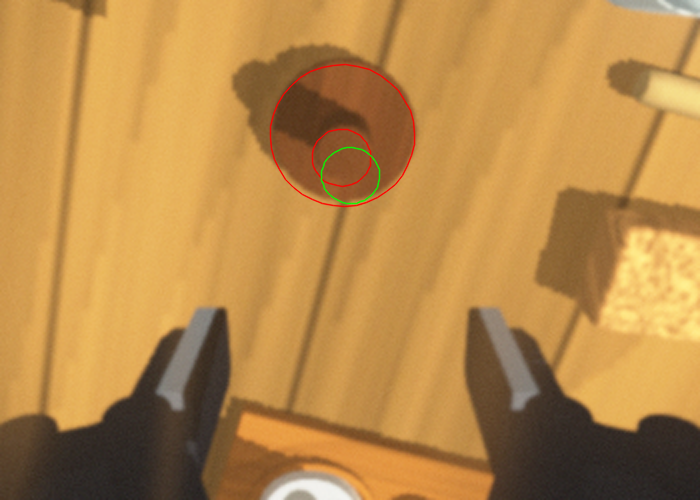

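>>> send_rows(rows=[[[0,0,0,-6.4,7.6,-50,60],[0,0,0,0,0,-50,60],[0,0,0,0,0,-40,60],[0,0,0,0,0,-25,60],[0,0,0,0,0,-10,60],[0,0,0,0,0,0,60],[0,0,0,0,0,0,60]]])

```text
clock: 33.48
ee_pos: [418.8, 312.0, 5.8]
tcp_rot: [[-0.246, 0.969, 0.003], [0.969, 0.246, 0.002], [0.001, 0.004, -1.0]]
ft_force: [0.4, 0.4, -0.4]
gripper_width: 0.703
```

>>> send_rows(rows=[[[0,0,0,-0.5,-0.5,0,40],[0,0,0,0,0,0,18],[0,0,0,0,0,0,18],[0,0,0,0,0,0,18],[0,0,0,0,0,0,18],[0,0,0,0,0,0,18]]], grip_force=30)

```text
clock: 34.22
ee_pos: [417.3, 311.4, 5.0]
tcp_rot: [[-0.247, 0.969, 0.002], [0.969, 0.247, 0.001], [0.0, 0.002, -1.0]]
ft_force: [0.4, -1.4, 6.9]
gripper_width: 0.317
```

```bash
python3 -c "
from h import *
c=camera('side');w=camera('wrist');s=status.sense();p=s['ee_pos'];print(p,s['ft_force'],s['gripper_width']*85.4)
crop(c,(220,130,300,220),6,'pics/ee_s.png');crop(w,(250,130,400,280),4,'pics/ee_w.png')"
```

```text
[417.25 311.39   5.  ] [-0.89 -0.72  6.23] 27.250120728052735
```

View pics/ee_s.png

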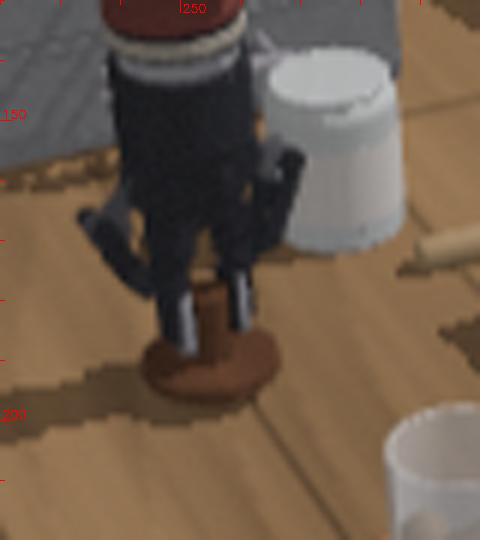

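View pics/ee_w.png

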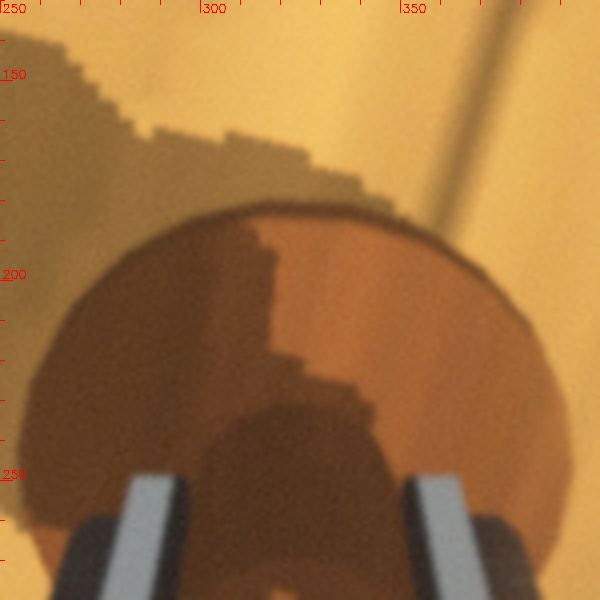

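>>> send_rows(rows=[[[0,0,0,0,0,10,18],[0,0,0,0,0,40,18],[0,0,0,0,0,60,18],[0,0,0,0,0,50,18],[0,0,0,2,-13,10,18],[0,0,0,5,-30,0,18],[0,0,0,7.1,-44,0,18],[0,0,0,7.1,-44,0,18],[0,0,0,7.1,-44,0,18],[0,0,0,7.1,-44,0,18],[0,0,0,5,-30,0,18],[0,0,0,2.3,-14,0,18],[0,0,0,0,0,0,18],[0,0,0,0,0,0,18]]])

```text
clock: 36.08
ee_pos: [458.9, 48.8, 173.5]
tcp_rot: [[-0.247, 0.969, -0.0], [0.969, 0.247, 0.001], [0.001, -0.0, -1.0]]
ft_force: [-0.6, 0.9, -1.5]
gripper_width: 0.316
```

```bash
cat > lid.py <<'E'
from h import *
from ov import ov,circ
import sys
def go(tag):
    c=camera('side');w=camera('wrist');s=status.sense();p=s['ee_pos'];M=s['tcp_rot'];print(p,s['ft_force'],s['gripper_width']*85.4,M[:,2])
    z=p[2]-5
    it=[(circ(460,48.2,102,36),(0,0,255)),(circ(p[0],p[1],z+20,39),(0,255,0)),(circ(p[0],p[1],z+10,39),(0,255,0)),(circ(p[0],p[1],z,26),(255,0,0))]
    ov(c,(250,120,350,240),6,f'pics/{tag}_s.png',it);ov(w,(200,80,450,280),3,f'pics/{tag}_w.png',it)
go(sys.argv[1])
E
python3 lid.py ff
```

```text
[459.06  48.92 173.77] [ 0.88 -0.   -1.  ] 27.093062085441492 [ 0.  0. -1.]
```

View pics/ff_s.png

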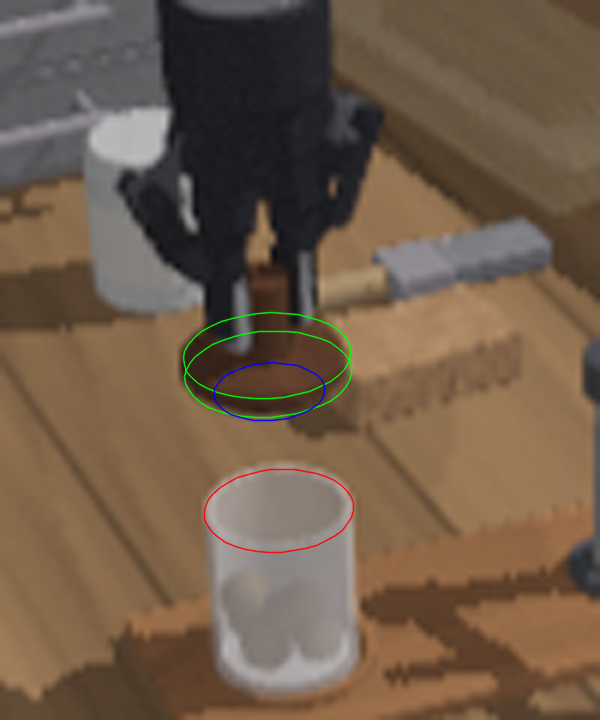

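View pics/ff_w.png

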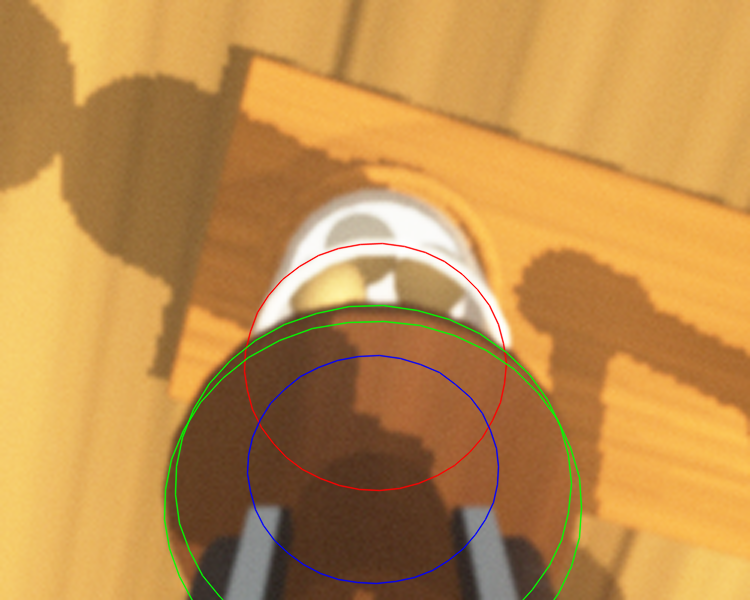

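Lid and jar overlays agree within about 2 mm, against a plug clearance of 6 mm. Lowering.

>>> send_rows(rows=[[[0,0,0,0.6,-0.6,-20,18],[0,0,0,0,0,-25,18],[0,0,0,0,0,-13,18],[0,0,0,0,0,-6,18],[0,0,0,0,0,-4,18],[0,0,0,0,0,-3,18],[0,0,0,0,0,-2,18],[0,0,0,0,0,0,18],[0,0,0,0,0,0,18]]])

```text
clock: 37.3
ee_pos: [460.1, 47.4, 101.2]
tcp_rot: [[-0.247, 0.969, 0.001], [0.969, 0.247, 0.0], [-0.0, 0.001, -1.0]]
ft_force: [-0.4, -0.5, -0.4]
gripper_width: 0.318
```

>>> send_rows(rows=[[[0,0,0,0,0,-2,18],[0,0,0,0,0,-1,18],[0,0,0,0,0,0,18],[0,0,0,0,0,0,18]]])

```text
clock: 37.8
ee_pos: [459.9, 47.4, 97.9]
tcp_rot: [[-0.247, 0.969, 0.0], [0.969, 0.247, 0.0], [-0.0, 0.0, -1.0]]
ft_force: [-0.4, 0.3, -1.8]
gripper_width: 0.32
```

```bash
python3 lid.py gg
```

```text
[459.92  47.39  98.  ] [ 0.15 -0.34 -1.84] 27.077306288543973 [ 0.  0. -1.]
```

View pics/gg_s.png

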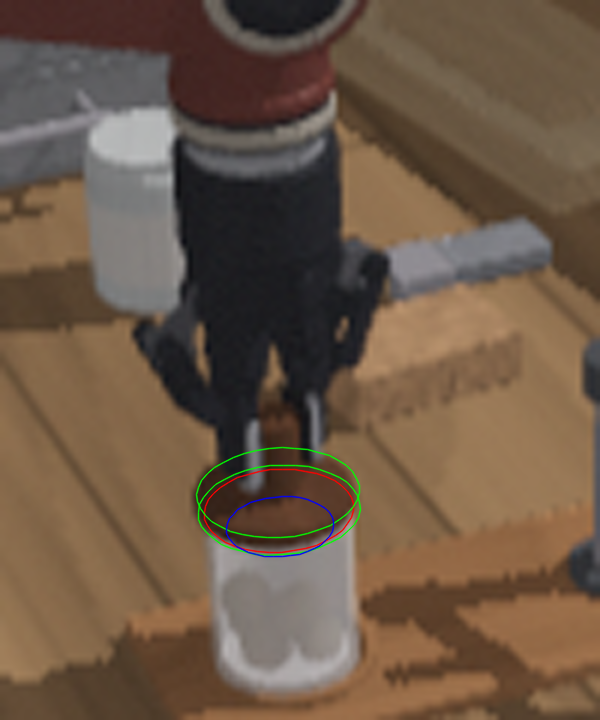

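View pics/gg_w.png

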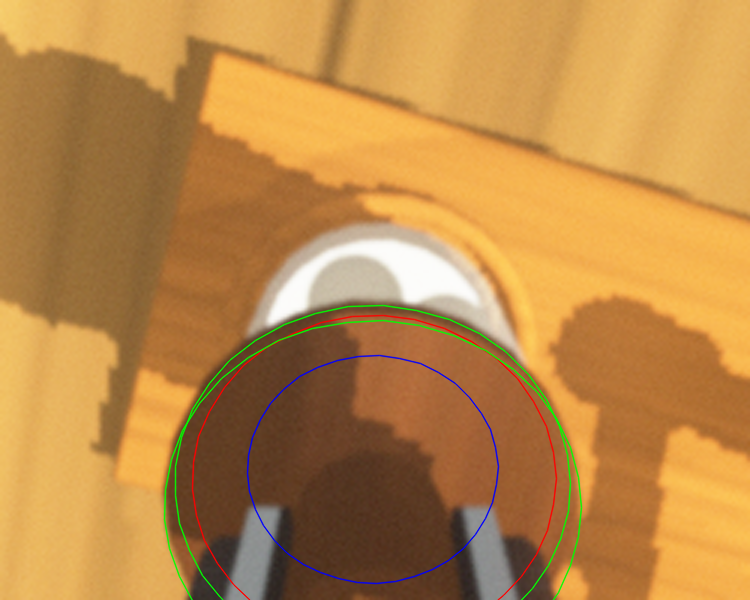

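>>> send_rows(rows=[[[0,0,0,0,0,-1.5,18],[0,0,0,0,0,0,18],[0,0,0,0,0,0,18]]])

```text
clock: 38.28
ee_pos: [460.1, 47.4, 97.0]
tcp_rot: [[-0.247, 0.969, 0.001], [0.969, 0.247, -0.0], [-0.0, 0.001, -1.0]]
ft_force: [-1.5, -0.6, 3.4]
gripper_width: 0.318
```

Seated: contact at 97.0, as predicted. Now release and rise.

>>> send_rows(rows=[[[0,0,0,0,0,0,30],[0,0,0,0,0,0,40],[0,0,0,0,0,0,60],[0,0,0,0,0,0,60],[0,0,0,0,0,20,60],[0,0,0,0,0,50,60],[0,0,0,0,0,60,60],[0,0,0,-20,60,40,60],[0,0,0,-20,60,0,60],[0,0,0,-20,60,0,60],[0,0,0,-20,60,0,60],[0,0,0,0,0,0,60],[0,0,0,0,0,0,60]]])

```text
clock: 39.9
ee_pos: [383.8, 275.3, 259.7]
tcp_rot: [[-0.247, 0.969, 0.0], [0.969, 0.247, -0.001], [-0.001, 0.0, -1.0]]
ft_force: [-0.1, -0.0, -0.8]
gripper_width: 0.706
```

```bash
python3 -c "
from h import *
from ov import ov,circ,box
c=camera('side');t=camera('top');s=status.sense();print(s['ee_pos'],s['ft_force'],s['clock'])
R=(0,0,255);G=(0,255,0)
it=[(circ(460,48.2,112,39),R),(circ(460,48.2,154,14),G),(circ(460,48.2,12,36),G)]
ov(c,(250,140,350,240),6,'pics/hh_s.png',it);ov(t,(260,140,400,260),5,'pics/hh_t.png',it)
cv2.imwrite('pics/hh_full.png',t['frame'][:,:,::-1])"
```

```text
[384.38 274.39 259.77] [ 0.86 -0.69  0.27] 40.0
```

View pics/hh_s.png

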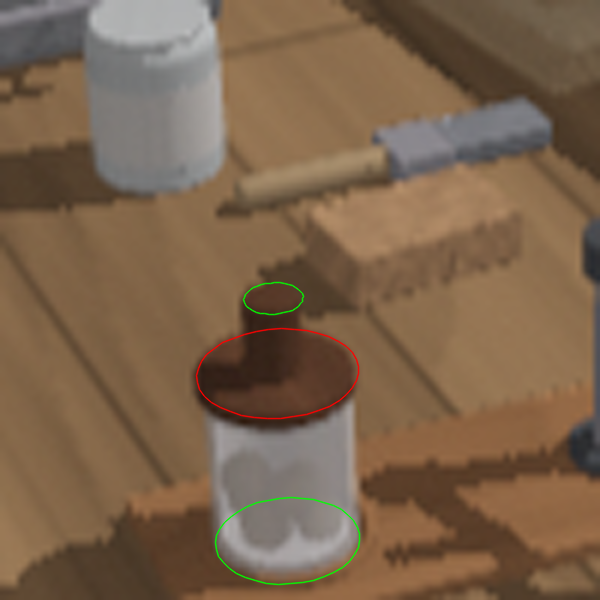

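View pics/hh_t.png

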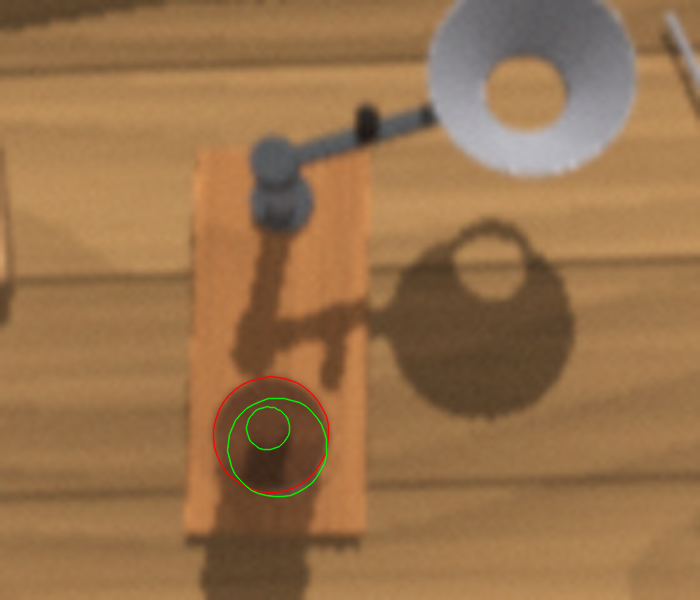

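View pics/hh_full.png

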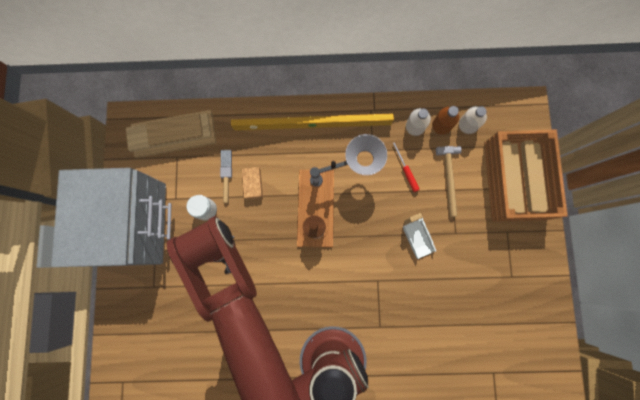

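The lid sits flat and centred, the funnel is aside, the scoop is upright and empty, no ball is loose, and the bystanders are where they were. Handing in.

```bash
python3 -c "
from plant import manip
print(manip.hand_in())"
```

```text
the job is handed in; nothing more can be done
None
```

The job is done and handed in at 40 s on the robot's clock. I swung the funnel to its stop, poured the balls through it, stood the empty scoop back on its spot, swung the funnel aside and put the lid on the jar.

**What the last checks showed**
- **Funnel home:** it met its stop with about 17 N of reaction and no further motion. It is now parked again at about 1.85 rad, my estimate from the tool path (about 1.90 at the start).
- **Balls:** none are left in the scoop, the funnel or on the bench. I could not count all six in the jar separately, because some hide others, so six is inferred from nothing being loose.
- **Scoop:** it stands upright and released, matching its modelled position in the side view.
- **Lid:** it is centred and flat within about 2 mm, and it touched down at the predicted height.
- **Jar and bystanders:** none of them moved visibly.

**What disagreed:** the fingertips were really about 34 mm farther back along the tool than the interface states. My first grasp at the knob therefore closed above it and pressed its top with about 6 N. I measured the offset from the images and that contact, then used it for the rest of the job. The wrist camera calibration and the sideways tool position were correct.

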